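# Load the reagent caddy

## Task

Load the two tall capped bottles and the two short capped jars into the grey caddy, one upright in each compartment: both tall bottles first, in the back row along the high wall with the hand bar, and only then the jars in the front row. Set each one down on the caddy's floor before letting go, do not knock any of them over, and leave the wash bottle with the bent spout and the jar without a lid standing where they are.

Things in the scene. Friction and masses are not known exactly. Their poses are not given: they have to be found in the camera images.
- tall_bottle_1: Tall screw-capped bottle, upright: off-white round body 50 mm diameter, paper label, shoulder from 78 to 100 mm height, white cap 33 mm diameter from 111 to 135 mm height; 135 mm tall, about 170 g. Loose. Origin: centre of its underside, z up. Grip it by the cap. The two tall bottles are interchangeable.
- tall_bottle_2: Tall screw-capped bottle, upright: off-white round body 50 mm diameter, paper label, shoulder from 78 to 100 mm height, white cap 33 mm diameter from 111 to 135 mm height; 135 mm tall, about 170 g. Loose. Origin: centre of its underside, z up. Grip it by the cap. The two tall bottles are interchangeable.
- short_jar_1: Short screw-capped jar, upright: off-white round body 54 mm diameter, paper label, white flat cap 54 mm diameter from 61 to 85 mm height; 85 mm tall, about 160 g. Loose. Origin: centre of its underside, z up. Grip it by the cap. The two jars are interchangeable.
- short_jar_2: Short screw-capped jar, upright: off-white round body 54 mm diameter, paper label, white flat cap 54 mm diameter from 61 to 85 mm height; 85 mm tall, about 160 g. Loose. Origin: centre of its underside, z up. Grip it by the cap. The two jars are interchangeable.
- wash_bottle: Look-alike that stays: wash bottle with the same 50 mm body as the tall bottles, but on top a 16 mm high collar and a thin bent spout that sticks out 50 mm along its own +x and rises to 135 mm. Loose; does not belong in the caddy. Origin: centre of its underside, z up.
- open_jar: Look-alike that stays: jar without a lid, the same 54 mm body as the short jars but open at the top (you see into it), 78 mm tall. Loose; does not belong in the caddy. Origin: centre of its underside, z up.
- caddy: Grey open caddy fixed to the bench, 160 mm (x) by 208 mm (y). Origin: centre of its underside; +x to its back, +y left, z up. Floor 5 mm thick; walls and two crossing dividers 4 mm thick, 40 mm high; only the back wall (+x) is higher, with a hand bar up to 63 mm. 2 x 2 compartments, 74 (x) by 98 mm (y) inside: back row centred at x = +39 mm, front row at x = -39 mm, each at y = +51 and -51 mm.
Things that resemble listed ones, but are neither listed nor needed, are in the scene too. What is shaped like the short_jar_2 but purple or yellow is not meant. Leave any yellow look-alike of the tall_bottle_2 alone.

How it is judged:
On the way, in this order (a step that is already met when the one before it is completed fails the run):
1. both tall bottles stand in the back row of the caddy, one in each compartment (x of tall_bottle_1 in the frame of caddy between 0.019 and 0.059 m and z of each of tall_bottle_1, tall_bottle_2 in the frame of caddy below 0.011 m and angle between each of tall_bottle_1, tall_bottle_2's own z axis and vertical below 0.12 rad and y of tall_bottle_1 in the frame of caddy between -0.082 and 0.082 m and (y of tall_bottle_1 in the frame of caddy above 0.02 m or y of tall_bottle_1 in the frame of caddy below -0.02 m) and x of tall_bottle_2 in the frame of caddy between 0.019 and 0.059 m and y of tall_bottle_2 in the frame of caddy between -0.082 and 0.082 m and (y of tall_bottle_2 in the frame of caddy above 0.02 m or y of tall_bottle_2 in the frame of caddy below -0.02 m)), for 0.2 s.
2. then both short jars stand in the front row, one in each compartment (x of short_jar_1 in the frame of caddy between -0.059 and -0.019 m and z of each of short_jar_1, short_jar_2 in the frame of caddy below 0.011 m and angle between each of short_jar_1, short_jar_2's own z axis and vertical below 0.12 rad and y of short_jar_1 in the frame of caddy between -0.082 and 0.082 m and (y of short_jar_1 in the frame of caddy above 0.02 m or y of short_jar_1 in the frame of caddy below -0.02 m) and x of short_jar_2 in the frame of caddy between -0.059 and -0.019 m and y of short_jar_2 in the frame of caddy between -0.082 and 0.082 m and (y of short_jar_2 in the frame of caddy above 0.02 m or y of short_jar_2 in the frame of caddy below -0.02 m)), for 0.2 s.
At the end, for the whole second after the job is handed in: Tall bottles in the back and jars in the front compartments, one each: within 20 mm of the row's centre line, 20 to 82 mm from the middle divider, underside within 6 mm of the floor, upright within 0.12 rad, at rest; wash bottle and lidless jar within 30 mm of their starts (all of step 1 and all of step 2 and linear speed of each of tall_bottle_1, tall_bottle_2, short_jar_1, short_jar_2 below 0.02 m/s and angular speed of each of tall_bottle_1, tall_bottle_2, short_jar_1, short_jar_2 below 0.2 rad/s and distance of each of wash_bottle, open_jar from where it was at the start of the episode below 0.03 m); the robot touches nothing.
It fails at once if a short jar is set into the caddy while a tall bottle is not yet standing in the back row (((horizontal distance between short_jar_1 and caddy below 0.1 m and z of short_jar_1 in the frame of caddy below 0.03 m) or (horizontal distance between short_jar_2 and caddy below 0.1 m and z of short_jar_2 in the frame of caddy below 0.03 m)) and not (x of tall_bottle_1 in the frame of caddy between 0.019 and 0.059 m and z of each of tall_bottle_1, tall_bottle_2 in the frame of caddy below 0.011 m and angle between each of tall_bottle_1, tall_bottle_2's own z axis and vertical below 0.12 rad and y of tall_bottle_1 in the frame of caddy between -0.082 and 0.082 m and (y of tall_bottle_1 in the frame of caddy above 0.02 m or y of tall_bottle_1 in the frame of caddy below -0.02 m) and x of tall_bottle_2 in the frame of caddy between 0.019 and 0.059 m and y of tall_bottle_2 in the frame of caddy between -0.082 and 0.082 m and (y of tall_bottle_2 in the frame of caddy above 0.02 m or y of tall_bottle_2 in the frame of caddy below -0.02 m))).
It fails at once if a bottle or jar is let go above the caddy's floor ((horizontal distance between tall_bottle_1 and caddy below 0.12 m and z of tall_bottle_1 in the frame of caddy above 0.02 m and contact force between the fingers and tall_bottle_1 below 0.02 N) or (horizontal distance between tall_bottle_2 and caddy below 0.12 m and z of tall_bottle_2 in the frame of caddy above 0.02 m and contact force between the fingers and tall_bottle_2 below 0.02 N) or (horizontal distance between short_jar_1 and caddy below 0.12 m and z of short_jar_1 in the frame of caddy above 0.02 m and contact force between the fingers and short_jar_1 below 0.02 N) or (horizontal distance between short_jar_2 and caddy below 0.12 m and z of short_jar_2 in the frame of caddy above 0.02 m and contact force between the fingers and short_jar_2 below 0.02 N)).
It fails at once if a bottle or jar is knocked over (angle between any of tall_bottle_1, tall_bottle_2, short_jar_1, short_jar_2's own z axis and vertical above 0.7 rad).
It fails at once if the wash bottle or the lidless jar is moved from its place or tipped ((distance of wash_bottle from where it was at the start of the episode above 0.03 m or angle between wash_bottle's own z axis and vertical above 0.5 rad) or (distance of open_jar from where it was at the start of the episode above 0.03 m or angle between open_jar's own z axis and vertical above 0.5 rad)).
It also fails if it takes over 120 s, if anything falls off the work surface, if the arm or the gripper's body presses on something with over 40 N, if the wrist force passes 120 N, or if a joint passes its speed limit or range.

## Robot

A 6-joint arm with a two-finger parallel gripper is mounted at the origin on the work surface. World frame = base frame: x ahead of the robot, y to its left, z up, the work surface at z = 0. Lengths are in m, angles in rad, forces in N, time in s.
With the tool pointing down it reaches from about 0.375 to 0.975 m from the base axis. Payload 3.8 kg.
Tool frame: the origin (TCP) lies at the very end of the fingers, on their centre line; the grasp point (between the pads) lies 19 mm behind it; y points along the fingers, x is the direction in which the jaws open and shut, and the axes are right-handed (so a half turn about y gives the same grasp; the last joint's range is limited). The gripper opens to 85 mm and grips with 20 to 120 N. Pads are 22 mm wide; open, the fingers measure 114 mm over their backs; the gripper's body (76 mm by 85 mm) begins 54 mm behind the grasp point. The pads swing forward as they close: fully open they stand 13 mm farther back than shut.
Start: joints at [1.283, 0.264, 1.604, -0, 1.274, -0.037], TCP at [0.168, 0.654, 0.196] pointing down, gripper open.
Joint ranges: [-2.63, 2.63], [-0.94, 2.18], [0.31, 2.57], [-1.31, 4.45], [0, 2.66], [-2.55, 2.55]. Speed limits (rad/s): [2.57, 2.57, 3.14, 3.14, 3.14, 3.14].

## Interface

Orientations are given as a rotation vector (axis times angle).
In Python, from workcell import bot, cams gives the robot as it stands.
- The arm moves only by the tool play_rows, never from a script. Its argument "motion" is a list of rows, each a list of 2 entries, a list of its own where there are three numbers: the shift along the world's x, y, z normalised to -1 to 1, where 1 is 400 mm, then the turn, a rotation vector about the world's x, y, z normalised to -1 to 1, where 1 is pi/4 rad. In form: [[[tx, ty, tz], [ax, ay, az]], ...]. A call has 1 to 10 rows; each row is the pose to reach, as a shift and turn from the pose commanded when the call began; what a row does not reach only later rows make up. A row lasts 1/8 s, in which the tool goes at most 62.5 mm and 10.7 degrees, less where a joint would pass 70% of its speed; a pose out of reach is approached as far as the arm can. A call with a number of a shift or a turn outside -1 to 1 is refused whole. A call with a gripper value outside its range is refused whole. "gripper" is the closure, from 0 (fully open) to 1 (shut), set as the call begins (left out, the last holds). The fingers move at their own pace and stop on an object; "squeeze" is the grip in N (left out, the last holds). Time passes only in rows, so rows that repeat a pose let the fingers close. It gives the time, the measured TCP pose, the force and the opening at its end, in the units of the state.
- bot.read_state(): the state, without advancing time (a new reading comes with each control period).
- cams.read_camera(name): name is "scene" or "top" or "wrist"; returns (picture, depth): 384x512x3 uint8, red, green, blue; 384x512 float32, m along the optical axis (not along the pixel's ray), 0 where there is no reading.
- cams.calibration(name): a dict with "mtx" (3x3 intrinsics, pixels), "R" (3x3) and "t" (3): a world point X has camera coordinates R X + t; the wrist camera has in their place "tool_from_camera" (4x4, takes a point from camera to tool coordinates, whose origin is the TCP and whose axes are the tool frame's). Camera axes: x right, y down, z forward; pixel columns grow to the right and rows downward; lengths in m; the calibration is good to about 2 mm. A picture is of the moment at which its call begins: read the wrist's pose just before it. calibration takes no time and is no camera call.
- bot.finish_job(): hands the job in, once; it reports no verdict.
Trained networks look in the newest picture that a camera, given by its name, has taken for a name from the list of things; names that differ only in an ending like _2 or _b are one class to them, and where a whole thing is asked for, a point or a joint stands for the part that bears it (a point fixed in the world has none). Each returns a list of dicts, best first, with "conf" (0 to 1); they miss things now and then, are a little off and sometimes report something else, mostly with a low value. They report only what shows in the picture. A call takes as long as a camera call. They do not tell look-alikes from the thing itself.
- cams.recognise(camera, label): "xyz" ([x, y, z] in m, in the coordinates of the camera as it stood for that picture, good to about 4 mm: the middle of the surface that is visible of it).
- cams.regions_of(camera, label): "mask" (384x512 bool, what is visible of it).
- cams.mark_of(camera, label): "xyz" ([x, y, z] in m, in the coordinates of the camera as it stood for that picture, good to about 4 mm: a listed point, or the origin of a listed thing).
The state is a dict: "time": time; "q": joint angles; "joint_vel": joint speeds; "joint_torque": joint torques, N m; "tool_pos": TCP position; "tcp_rot": TCP orientation; "wrist_force": force on the tool from outside, world axes, zero at the start; "torque": the same for the moment, N m; "width": opening from 0.0 (shut) to 1.0 (fully open).
Only numpy, scipy, OpenCV 4.12 (cv2) and the standard library are available. Lean on these libraries where they do the work, as an engineer would, in place of code of your own. Each camera call takes 0.05 s, during which the arm holds its last target.

## Working session

There is one attempt and no reset: what is moved stays moved. The work goes in short steps, Python scripts to look and compute and a tool call to move; the robot and the scene stay as the last step left them, time stands still between calls to the robot, and variables do not carry over. Pictures are saved under pics/ and viewed, and the job is handed in when it is done.

Besides the shell and the picture viewer there is one more tool, called after "Emit:" by a JSON object that holds its "fn" and its "kwargs". play_rows: Moves the arm, as the interface text tells. Its arguments: {"type":"object","properties":{"motion":{"type":"array","items":{"type":"array"}},"gripper":{"type":"number"},"squeeze":{"type":"number"}},"required":["motion"]}

```bash
ls; mkdir -p pics
cat > h.py <<'E'
import numpy as np, cv2
from workcell import bot, cams
def snap(n,f):
    im,d=cams.read_camera(n); cv2.imwrite('pics/'+f,im[:,:,::-1]); return im,d
def w(n,p):
    c=cams.calibration(n); return np.array(c['R']).T@(np.array(p)-np.array(c['t']))
def cloud(n,d):
    c=cams.calibration(n); K=np.array(c['mtx']); v,u=np.mgrid[:d.shape[0],:d.shape[1]]
    P=np.stack([(u-K[0,2])/K[0,0]*d,(v-K[1,2])/K[1,1]*d,d],-1)
    return (P-np.array(c['t']))@np.array(c['R'])
E
python3 - <<'E'
from h import *
np.set_printoptions(precision=3,suppress=True)
print(bot.read_state())
for n in ['top','scene']:
    im,d=snap(n,n+'1.png'); W=cloud(n,d); np.save(n+'W.npy',W); np.save(n+'im.npy',im)
    c=cams.calibration(n); K=np.array(c['mtx'])
    for l in ['tall_bottle_1','short_jar_1','wash_bottle','open_jar','caddy']:
        for r in cams.mark_of(n,l):
            p=np.array(r['xyz']); print(n,l,round(r['conf'],2),w(n,p),(K@p/p[2])[:2].round())
E
```

```text
pics
{'time': 0.0, 'q': array([ 1.283,  0.265,  1.605, -0.   ,  1.274, -0.037]), 'joint_vel': array([-0.001, -0.001, -0.001,  0.001, -0.001, -0.001]), 'joint_torque': array([  0.001, -51.511, -36.731,   0.   ,   0.013,   0.   ]), 'tool_pos': array([0.167, 0.653, 0.195]), 'tcp_rot': array([-1.319, -1.021,  1.024]), 'wrist_force': array([ 0.124, -0.19 ,  0.094]), 'torque': array([-0.044, -0.006, -0.009]), 'width': 1.002763612025037}
top tall_bottle_1 0.6 [ 0.623 -0.15   0.001] [316. 164.]
top tall_bottle_1 0.56 [0.439 0.004 0.003] [256. 236.]
top tall_bottle_1 0.56 [ 0.71  -0.093 -0.004] [293. 131.]
top short_jar_1 0.92 [ 0.359  0.077 -0.004] [225. 270.]
top short_jar_1 0.84 [ 0.468  0.138 -0.002] [201. 225.]
top short_jar_1 0.83 [0.373 0.185 0.001] [181. 264.]
top short_jar_1 0.72 [ 0.465 -0.15  -0.003] [318. 226.]
top wash_bottle 0.65 [0.646 0.013 0.003] [252. 155.]
top open_jar 0.75 [ 0.635  0.146 -0.006] [199. 159.]
top caddy 0.85 [ 0.521  0.35  -0.001] [116. 204.]
scene tall_bottle_1 0.88 [0.438 0.007 0.003] [246. 176.]
scene tall_bottle_1 0.84 [ 0.626 -0.15  -0.003] [254. 263.]
scene tall_bottle_1 0.75 [ 0.713 -0.099  0.003] [298. 272.]
scene short_jar_1 0.88 [ 0.378  0.186 -0.   ] [277. 129.]
scene short_jar_1 0.64 [0.47  0.135 0.002] [289. 156.]
scene short_jar_1 0.58 [ 0.465 -0.149  0.001] [207. 219.]
scene short_jar_1 0.56 [0.36  0.078 0.   ] [245. 146.]
scene wash_bottle 0.59 [0.645 0.011 0.   ] [308. 225.]
scene open_jar 0.89 [ 0.638  0.149 -0.002] [342. 191.]
scene caddy 0.92 [0.528 0.355 0.001] [358. 126.]
```

View pics/top1.png

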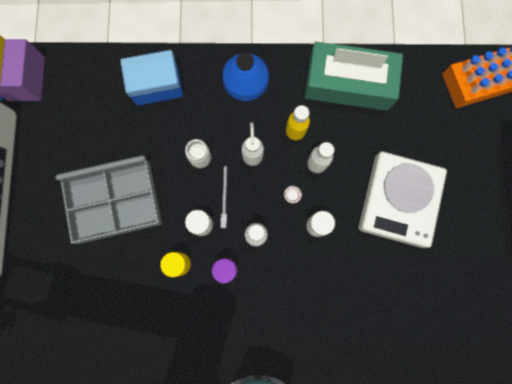

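View pics/scene1.png

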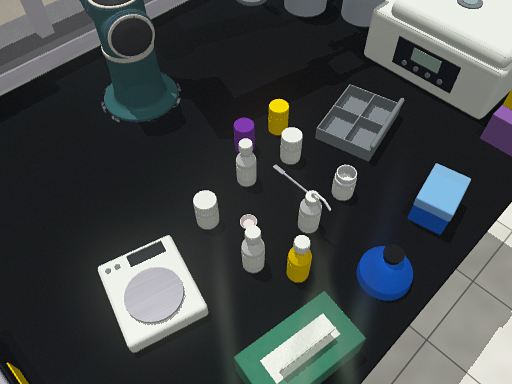

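Run:
```python
from h import *
im=cv2.imread('pics/top1.png'); c=im[100:310,60:350]; cv2.imwrite('pics/c1.png',cv2.resize(c,None,fx=2.7,fy=2.7,interpolation=cv2.INTER_CUBIC))
im=cv2.imread('pics/scene1.png'); c=im[70:300,170:430]; cv2.imwrite('pics/c2.png',cv2.resize(c,None,fx=2.6,fy=2.6,interpolation=cv2.INTER_CUBIC))
```

```text
(no output)
```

View crops.

View pics/c1.png

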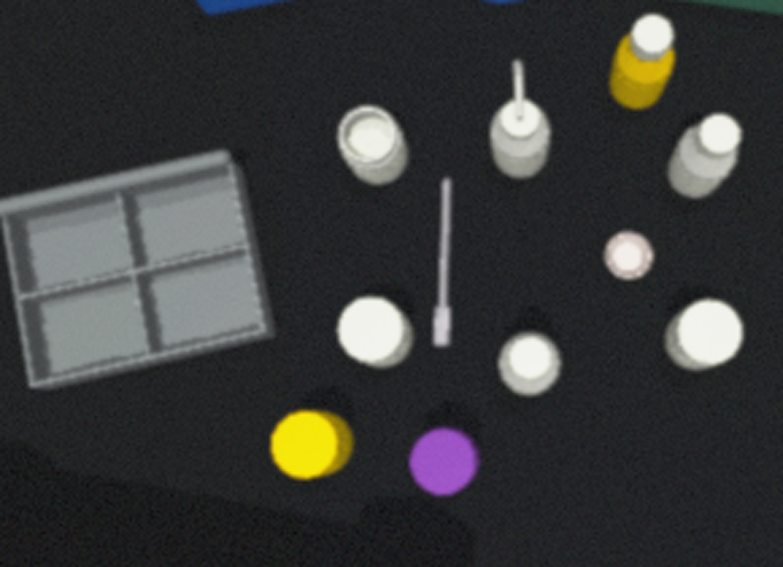

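View pics/c2.png

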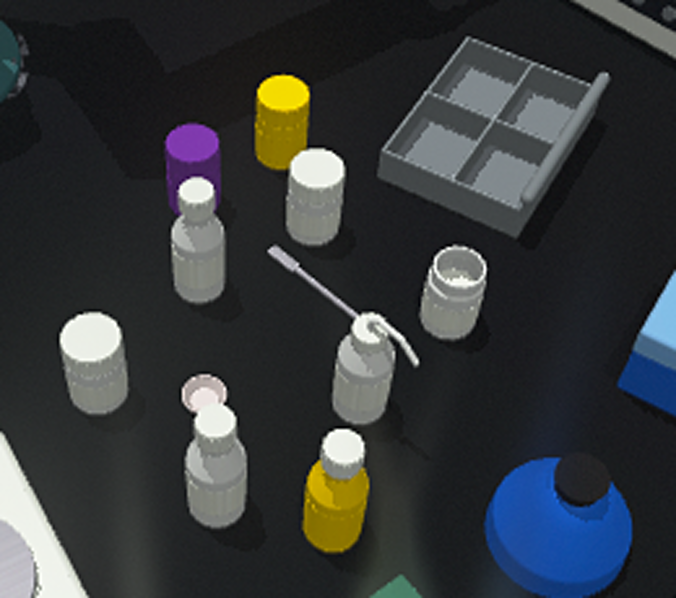

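Run:
```python
from h import *
from scipy import ndimage
np.set_printoptions(precision=4,suppress=True)
for n in ['top','scene']:
    W=np.load(n+'W.npy');im=np.load(n+'im.npy')
    print(n)
    cand={'tA':(.439,.004,.135),'tB':(.624,-.15,.135),'jA':(.468,.137,.085),'jB':(.465,-.15,.085),'open':(.636,.148,.078),'wash':(.646,.012,.1),'yel':(.712,-.096,.135),'jp':(.36,.078,.085),'jy':(.373,.185,.085)}
    for k,(x,y,h) in cand.items():
        r=np.hypot(W[...,0]-x,W[...,1]-y)<.06
        m=r&(abs(W[...,2]-h)<.006)
        P=W[m]
        if len(P)<3: print(k,'none');continue
        (c,rad)=cv2.minEnclosingCircle(P[:,:2].astype(np.float32))
        print(k,m.sum(),np.median(P,0),np.array(c),round(rad,4),im[m].mean(0).round())
    m=(np.hypot(W[...,0]-.524,W[...,1]-.352)<.16)&(W[...,2]>.034)&(W[...,2]<.046)
    print('caddy rim',m.sum(),cv2.minAreaRect(W[m][:,:2].astype(np.float32)))
    m=(np.hypot(W[...,0]-.524,W[...,1]-.352)<.16)&(W[...,2]>.056)&(W[...,2]<.07)
    print('bar',m.sum(),cv2.minAreaRect(W[m][:,:2].astype(np.float32)), W[m].mean(0))
    m=(np.hypot(W[...,0]-.524,W[...,1]-.352)<.15)&(W[...,2]>.015)&(W[...,2]<.07)
    print('all',m.sum(),cv2.minAreaRect(W[m][:,:2].astype(np.float32)))
```

```text
top
tA 177 [0.442  0.0039 0.1337] [0.4419 0.0047] 0.0166 [238. 239. 233.]
tB 166 [ 0.6246 -0.1515  0.1337] [ 0.6249 -0.1514] 0.0168 [231. 232. 224.]
jA 427 [0.4682 0.1375 0.0836] [0.469  0.1379] 0.0271 [237. 238. 231.]
jB 422 [ 0.4655 -0.1472  0.0837] [ 0.4663 -0.1476] 0.0276 [237. 238. 231.]
open 87 [0.6404 0.1443 0.0764] [0.6393 0.1451] 0.0241 [199. 200. 193.]
wash 20 [0.6309 0.0158 0.1001] [0.6429 0.0123] 0.0165 [176. 177. 168.]
yel 156 [ 0.7105 -0.0979  0.1335] [ 0.7098 -0.0979] 0.0161 [230. 231. 223.]
jp 452 [0.3589 0.0767 0.0837] [0.3604 0.0766] 0.027 [152.  82. 192.]
jy 448 [0.3744 0.1902 0.0837] [0.3741 0.1898] 0.0271 [242. 226.  10.]
caddy rim 739 ((0.5238077044487, 0.3548143804073334), (0.15878285467624664, 0.20932574570178986), 13.497199058532715)
bar 485 ((0.6003669500350952, 0.37216120958328247), (0.014179730787873268, 0.211268812417984), 13.1000394821167) [0.5999 0.3714 0.0602]
all 2109 ((0.5265141129493713, 0.35625356435775757), (0.1653440147638321, 0.21361854672431946), 13.047557830810547)
scene
tA 132 [0.4437 0.0032 0.1338] [0.441  0.0041] 0.0181 [215. 218. 211.]
tB 
[... 246 characters left out ...]
1] [0.6398 0.1445] 0.0265 [179. 181. 178.]
wash 40 [0.6516 0.0002 0.0999] [0.647  0.0091] 0.0147 [128. 131. 126.]
yel 195 [ 0.7116 -0.0996  0.1343] [ 0.71   -0.0993] 0.018 [225. 229. 220.]
jp 262 [0.3622 0.0739 0.084 ] [0.3602 0.0746] 0.028 [121.  55. 164.]
jy 242 [0.3768 0.189  0.0838] [0.3749 0.1898] 0.028 [233. 208.   0.]
caddy rim 557 ((0.5243486762046814, 0.35565903782844543), (0.15962672233581543, 0.2145276665687561), 13.696222305297852)
bar 299 ((0.601672351360321, 0.3707139790058136), (0.013893538154661655, 0.2117403894662857), 13.291671752929688) [0.6036 0.3645 0.0608]
all 1873 ((0.5275236368179321, 0.3552183508872986), (0.16534355282783508, 0.21575412154197693), 13.291670799255371)
```

Run:
```python
from h import *
from scipy.spatial.transform import Rotation as R
np.set_printoptions(precision=4,suppress=True)
s=bot.read_state();r=R.from_rotvec(s['tcp_rot']);print(r.as_matrix())
x=r.as_matrix()[:,0];a=np.degrees(np.arctan2(x[1],x[0]));print('jaw az',a)
for t in (103.3,-76.7):
    d=(t-a+180)%360-180; print(t,d,np.radians(d)/(np.pi/4), s['q'][5])
# residual tilt
t=np.radians(103.3)
for sg in(1,-1):
    X=sg*np.array([np.cos(t),np.sin(t),0]);Y=np.array([0,0,-1.]);Z=np.cross(X,Y)
    d=R.from_matrix(np.c_[X,Y,Z])*r.inv(); print(d.as_rotvec()/(np.pi/4))
```

```text
[[ 0.2482  0.     -0.9687]
 [ 0.9687  0.      0.2482]
 [ 0.0001 -1.     -0.    ]]
jaw az 75.63086294874009
103.3 27.669137051259895 0.6148697122502199 -0.03692172764837379
-76.7 -152.3308629487401 -3.38513028774978 -0.03692172764837379
[-0.0001  0.      0.6149]
[ 0.      0.0001 -3.3851]
```

Emit:
{"fn": "play_rows", "kwargs": {"motion": [[[0.3, -0.5, 0.25], [0, 0, 0.615]], [[0.575, -1, 0.25], [0, 0, 0.615]], [[0.575, -1, 0.25], [0, 0, 0.615]], [[0.575, -1, 0.25], [0, 0, 0.615]], [[0.575, -1, 0.25], [0, 0, 0.615]], [[0.575, -1, 0.25], [0, 0, 0.615]], [[0.575, -1, 0.25], [0, 0, 0.615]], [[0.575, -1, 0.25], [0, 0, 0.615]], [[0.575, -1, 0.25], [0, 0, 0.615]], [[0.575, -1, 0.25], [0, 0, 0.615]]], "gripper": 0}}

```text
time: 1.85
tool_pos: [0.3972, 0.2542, 0.2958]
tcp_rot: [-1.09, -1.378, 1.378]
wrist_force: [-0.5, 0.3, 0.3]
width: 1.002
```

Emit:
{"fn": "play_rows", "kwargs": {"motion": [[[0.57, -1, -0.1], [0, 0, 0]], [[0.57, -1, -0.1], [0, 0, 0]], [[0.57, -1, -0.1], [0, 0, 0]], [[0.57, -1, -0.1], [0, 0, 0]], [[0.57, -1, -0.1], [0, 0, 0]], [[0.57, -1, -0.1], [0, 0, 0]], [[0.57, -1, -0.1], [0, 0, 0]], [[0.57, -1, -0.1], [0, 0, 0]], [[0.57, -1, -0.1], [0, 0, 0]], [[0.57, -1, -0.1], [0, 0, 0]]]}}

```text
time: 3.1
tool_pos: [0.6252, -0.144, 0.2557]
tcp_rot: [-1.088, -1.379, 1.379]
wrist_force: [0.2, 0.4, 0.1]
width: 0.995
```

```bash
cat >> h.py <<'E'
from scipy.spatial.transform import Rotation as Rot
def wristcloud(d,s):
    c=cams.calibration('wrist');K=np.array(c['mtx']);T=np.array(c['tool_from_camera'])
    v,u=np.mgrid[:d.shape[0],:d.shape[1]]
    P=np.stack([(u-K[0,2])/K[0,0]*d,(v-K[1,2])/K[1,1]*d,d],-1)
    P=P@T[:3,:3].T+T[:3,3]
    return P@Rot.from_rotvec(s['tcp_rot']).as_matrix().T+s['tool_pos']
E
python3 - <<'E'
from h import *
np.set_printoptions(precision=4,suppress=True)
s=bot.read_state();im,d=snap('wrist','w1.png');W=wristcloud(d,s);print(s['tool_pos'],s['q'])
m=(np.hypot(W[...,0]-.6255,W[...,1]+.1515)<.04)&(abs(W[...,2]-.135)<.006)&(d>0)
P=W[m];print(m.sum(),np.median(P,0),cv2.minEnclosingCircle(P[:,:2].astype(np.float32)))
E
```

```text
[ 0.6252 -0.144   0.2557] [-0.2657  0.1719  1.6053  0.0009  1.3654 -2.0706]
998 [ 0.6231 -0.152   0.1354] ((0.6237466335296631, -0.15193742513656616), 0.017182081937789917)
```

View pics/w1.png

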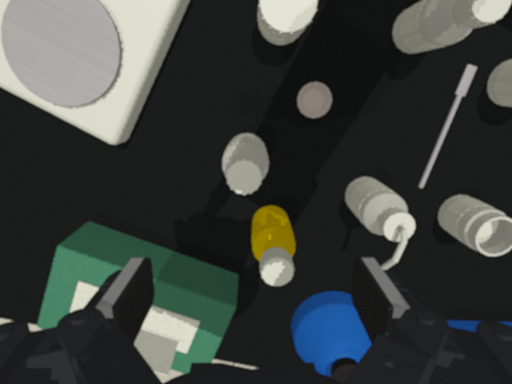

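Emit:
{"fn": "play_rows", "kwargs": {"motion": [[[-0.005, -0.016, 0], [0, 0, 0]], [[-0.005, -0.016, -0.1], [0, 0, 0]], [[-0.005, -0.016, -0.2], [0, 0, 0]], [[-0.005, -0.016, -0.28], [0, 0, 0]], [[-0.005, -0.016, -0.34], [0, 0, 0]], [[-0.005, -0.016, -0.38], [0, 0, 0]], [[-0.005, -0.016, -0.38], [0, 0, 0]], [[-0.005, -0.016, -0.38], [0, 0, 0]]]}}

```text
time: 4.15
tool_pos: [0.6244, -0.1527, 0.1053]
tcp_rot: [-1.092, -1.38, 1.378]
wrist_force: [-0.5, 0.3, 0.1]
width: 1.0
```

Run:
```python
from h import *
snap('wrist','w2.png'); im,d=cams.read_camera('scene'); cv2.imwrite('pics/s2.png',cv2.resize(im[180:310,190:360,::-1],None,fx=4,fy=4,interpolation=2)); print(bot.read_state()['tool_pos'])
```

```text
[ 0.62470436 -0.15284048  0.10563831]
```

View pics/w2.png

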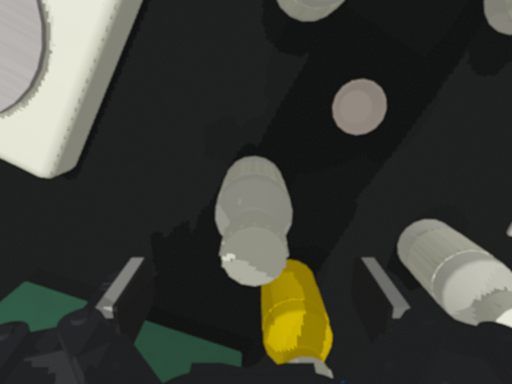

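View pics/s2.png

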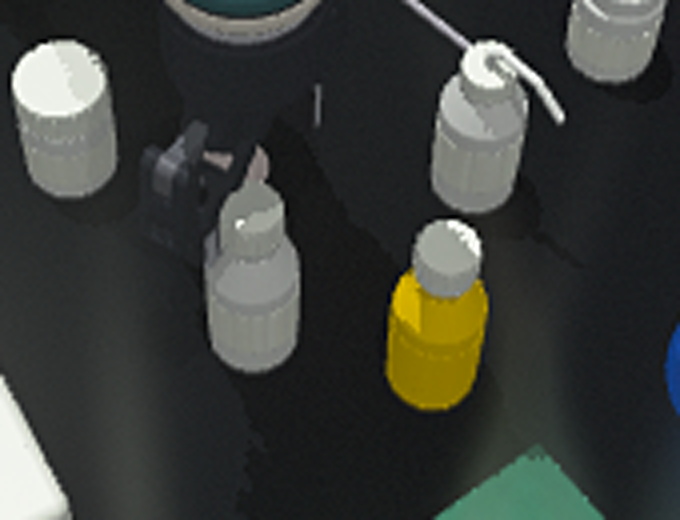

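Run:
```python
from h import *
np.set_printoptions(precision=4,suppress=True)
s=bot.read_state();im,d=cams.read_camera('wrist');W=wristcloud(d,s)
print(np.array(cams.calibration('wrist')['tool_from_camera']))
for (u,v) in [(130,275),(120,300),(380,275),(390,300),(100,320),(400,330)]: print(u,v,d[v,u],W[v,u])
m=(np.hypot(W[...,0]-.6255,W[...,1]+.1515)<.04)&(abs(W[...,2]-.135)<.006)&(d>0)
P=W[m];print(m.sum(),np.median(P,0),cv2.minEnclosingCircle(P[:,:2].astype(np.float32)))
im,d=cams.read_camera('scene');W=cloud('scene',d)
m=(np.hypot(W[...,0]-.6255,W[...,1]+.1515)<.08)&(W[...,2]>.09)&(d>0)
lum=im.max(-1)
P=W[m&(lum<130)];print(len(P)); print(P[::12])
```

```text
[[ 1.     -0.0008  0.0004 -0.0001]
 [-0.0007 -0.2955  0.9553 -0.1785]
 [-0.0006 -0.9553 -0.2955  0.0763]
 [ 0.      0.      0.      1.    ]]
130 275 0.12498989 [ 0.623  -0.1993  0.1731]
120 300 0.11037807 [ 0.6228 -0.1973  0.1885]
380 275 0.12431227 [ 0.6017 -0.1103  0.1737]
390 300 0.10977406 [ 0.6024 -0.1125  0.1889]
100 320 0.099112764 [ 0.6221 -0.199   0.2   ]
400 330 0.09473989 [ 0.6023 -0.1158  0.2044]
3345 [ 0.6219 -0.1525  0.1354] ((0.6234822869300842, -0.1520787477493286), 0.01704438403248787)
10431
[[ 0.5753 -0.0897  0.5313]
 [ 0.5745 -0.0929  0.5293]
 [ 0.5798 -0.0881  0.5279]
 ...
 [ 0.6307 -0.1614  0.1025]
 [ 0.6466 -0.1972  0.1623]
 [ 0.6449 -0.1984  0.158 ]]
```

Emit:
{"fn": "play_rows", "kwargs": {"motion": [[[-0.001, 0.001, -0.015], [0, 0, 0]], [[-0.001, 0.001, -0.015], [0, 0, 0]], [[-0.001, 0.001, -0.015], [0, 0, 0]]]}}

```text
time: 4.72
tool_pos: [0.6229, -0.1521, 0.0976]
tcp_rot: [-1.09, -1.378, 1.378]
wrist_force: [-0.1, -0.2, 0.2]
width: 0.998
```

Emit:
{"fn": "play_rows", "kwargs": {"motion": [[[0, 0, 0], [0, 0, 0]], [[0, 0, 0], [0, 0, 0]], [[0, 0, 0], [0, 0, 0]], [[0, 0, 0], [0, 0, 0]], [[0, 0, 0], [0, 0, 0]], [[0, 0, 0], [0, 0, 0]], [[0, 0, 0], [0, 0, 0]], [[0, 0, 0], [0, 0, 0]], [[0, 0, 0], [0, 0, 0]], [[0, 0, 0], [0, 0, 0]]], "gripper": 1, "squeeze": 40}}

```text
time: 5.98
tool_pos: [0.626, -0.1522, 0.102]
tcp_rot: [-1.096, -1.382, 1.376]
wrist_force: [-1.3, 0.6, 11.9]
width: -0.001
```

Run:
```python
from h import *
im,d=cams.read_camera('scene'); cv2.imwrite('pics/s3.png',cv2.resize(im[180:310,190:360,::-1],None,fx=4,fy=4,interpolation=2)); s=bot.read_state();print(s['tool_pos'],s['width'])
W=cloud('scene',d)
for dz in (0,):
  m=(np.hypot(W[...,0]-.6235,W[...,1]+.152)<.05)&(W[...,2]>.08)&(im.max(-1)<100)
  P=W[m];print(np.sort(P[:,2])[:60:4])
```

```text
[ 0.62596585 -0.15223244  0.10200041] -0.002623100898296289
[0.08170243 0.12364614 0.1327589  0.1378034  0.14415914 0.14954749
 0.15020108 0.15150193 0.15407108 0.15718084 0.1592954  0.16300648
 0.16937763 0.17246888 0.17466014]
```

View pics/s3.png

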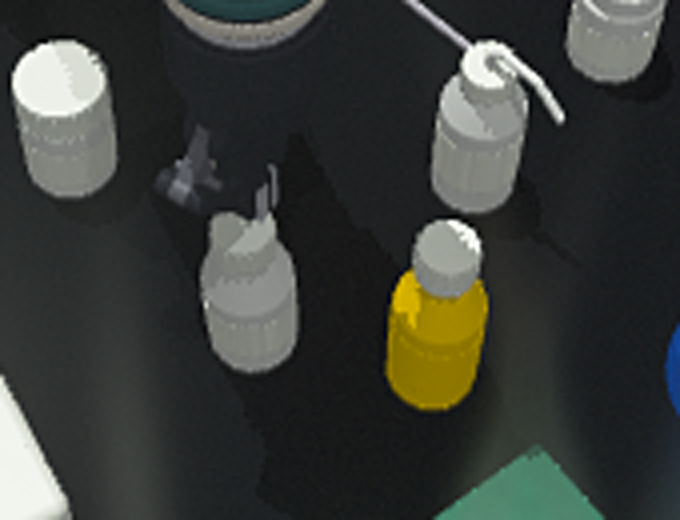

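Run:
```python
from h import *
np.set_printoptions(precision=4,suppress=True)
s=bot.read_state();im,d=snap('wrist','w3.png');W=wristcloud(d,s)
print(s['q'],s['joint_torque'],s['wrist_force'])
near=(np.hypot(W[...,0]-.625,W[...,1]+.152)<.06)&(W[...,2]>.09)&(W[...,2]<.22)
for v in range(200,384,12):
  row=[(u,W[v,u].round(3).tolist()) for u in range(150,380,30) if near[v,u]]
  print(v,row)
```

```text
[-0.2778  0.2733  1.7715  0.0011  1.0905 -2.0813] [ -1.1308 -41.89   -29.0416  -0.5278  -0.5448   0.0072] [-1.0003  2.6199 12.3563]
200 [(240, [0.611, -0.163, 0.095])]
212 [(240, [0.615, -0.162, 0.103]), (270, [0.615, -0.144, 0.091])]
224 [(210, [0.619, -0.176, 0.119]), (240, [0.613, -0.161, 0.124]), (270, [0.621, -0.143, 0.094])]
236 [(210, [0.618, -0.174, 0.136]), (240, [0.614, -0.161, 0.136]), (270, [0.63, -0.14, 0.091])]
248 [(210, [0.623, -0.173, 0.136]), (240, [0.616, -0.16, 0.146])]
260 [(210, [0.629, -0.172, 0.136]), (240, [0.615, -0.16, 0.158]), (270, [0.616, -0.147, 0.15])]
272 [(210, [0.636, -0.171, 0.136]), (240, [0.615, -0.159, 0.166]), (270, [0.612, -0.149, 0.167])]
284 [(210, [0.642, -0.169, 0.136]), (240, [0.615, -0.159, 0.175]), (270, [0.612, -0.149, 0.176])]
296 [(180, [0.618, -0.178, 0.184]), (210, [0.616, -0.169, 0.184]), (240, [0.614, -0.159, 0.184]), (270, [0.612, -0.149, 0.183]), (330, [0.607, -0.131, 0.185])]
308 [(150, [0.62, -0.186, 0.191]), (180, [0.619, -0.177, 0.189]), (210, [0.615, -0.168, 0.192]), (240, [0.614, -0.159, 0.19]), (270, [0.611, -0.15, 0.191
[... 715 characters left out ...]
, 0.201]), (270, [0.609, -0.152, 0.21]), (300, [0.606, -0.145, 0.211]), (330, [0.617, -0.13, 0.195]), (360, [0.609, -0.126, 0.203])]
356 [(150, [0.639, -0.183, 0.189]), (180, [0.611, -0.173, 0.217]), (210, [0.611, -0.166, 0.215]), (240, [0.633, -0.155, 0.188]), (270, [0.612, -0.151, 0.21]), (300, [0.606, -0.145, 0.215]), (330, [0.621, -0.129, 0.195])]
368 [(150, [0.638, -0.182, 0.195]), (210, [0.61, -0.165, 0.219]), (240, [0.616, -0.158, 0.212]), (270, [0.614, -0.151, 0.212]), (300, [0.605, -0.146, 0.22]), (330, [0.604, -0.14, 0.22]), (360, [0.624, -0.118, 0.194])]
380 [(150, [0.639, -0.181, 0.199]), (240, [0.614, -0.158, 0.217]), (270, [0.613, -0.151, 0.216]), (360, [0.624, -0.119, 0.199])]
```

View pics/w3.png

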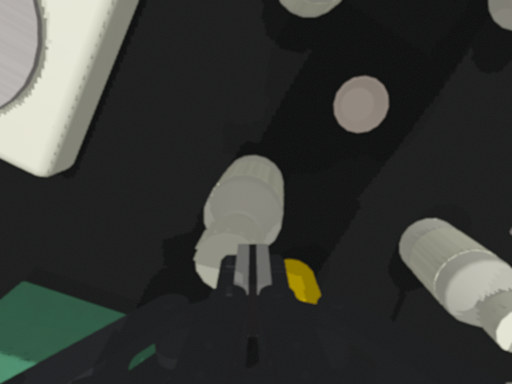

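Emit:
{"fn": "play_rows", "kwargs": {"motion": [[[0, 0, 0.02], [0, 0, 0]], [[0, 0, 0.05], [0, 0, 0]], [[0, 0, 0.1], [0, 0, 0]], [[0, 0, 0.15], [0, 0, 0]], [[0, 0, 0.2], [0, 0, 0]], [[0, 0, 0.2], [0, 0, 0]]]}}

```text
time: 6.82
tool_pos: [0.6251, -0.1527, 0.1813]
tcp_rot: [-1.096, -1.381, 1.377]
wrist_force: [0.5, 0.5, -0.2]
width: -0.001
```

Run:
```python
from h import *
np.set_printoptions(precision=4,suppress=True)
s=bot.read_state();im,d=snap('wrist','w4.png');W=wristcloud(d,s);print(s['tool_pos'],s['width'],s['wrist_force'])
K=np.array(cams.calibration('wrist')['mtx']);print(K)
T=np.array(cams.calibration('wrist')['tool_from_camera'])
L=(W-s['tool_pos'])@Rot.from_rotvec(s['tcp_rot']).as_matrix()
for v in range(200,384,8): print(v,[(u,(L[v,u]*1000).round().astype(int).tolist()) for u in (235,245,255,265,275)])
p=np.linalg.inv(T)@[0,0,0,1];print('TCP px',K@p[:3]/p[2])
im,d=snap('scene','s4.png');Ws=cloud('scene',d)
for W in (Ws,):
  m=(np.hypot(W[...,0]-.6255,W[...,1]+.16)<.05)&(abs(W[...,2]-.135)<.006)
  P=W[m];print(m.sum(),np.median(P,0),cv2.minEnclosingCircle(P[:,:2].astype(np.float32)))
cv2.imwrite('pics/s4.png',cv2.resize(im[150:310,170:380,::-1],None,fx=3.5,fy=3.5,interpolation=2))
```

```text
[ 0.6251 -0.1527  0.1813] -0.001047390937751221 [ 0.4554  0.4635 -0.2335]
[[340.4522   0.     252.2869]
 [  0.     340.4522 197.3444]
 [  0.       0.       1.    ]]
200 [(235, [-12, 46, 5]), (245, [-5, 46, 5]), (255, [2, 46, 5]), (265, [9, 47, 5]), (275, [16, 45, 5])]
208 [(235, [-12, 44, 0]), (245, [-5, 46, -1]), (255, [2, 45, 0]), (265, [9, 45, -1]), (275, [16, 45, 0])]
216 [(235, [-19, 181, -57]), (245, [-5, 45, -7]), (255, [2, 46, -7]), (265, [9, 46, -7]), (275, [26, 181, -57])]
224 [(235, [-20, 181, -66]), (245, [-5, 48, -14]), (255, [2, 45, -13]), (265, [14, 182, -67]), (275, [26, 180, -66])]
232 [(235, [-20, 181, -76]), (245, [-8, 180, -76]), (255, [3, 182, -77]), (265, [15, 181, -76]), (275, [25, 169, -71])]
240 [(235, [-20, 182, -87]), (245, [-8, 180, -86]), (255, [3, 181, -86]), (265, [14, 165, -79]), (275, [24, 147, -71])]
248 [(235, [-20, 179, -95]), (245, [-3, -45, 12]), (255, [1, -44, 12]), (265, [5, -45, 12]), (275, [23, 130, -72])]
256 [(235, [-8, -44, 8]), (245, [-3, -52, 12]), (255, [1, -51, 12]), (265, [5, -51, 11]), (275, [10, -44, 8])]
264 [(235, [-7, -51, 8]), (
[... 1100 characters left out ...]
-4, -108, 16]), (245, [-3, -85, -4]), (255, [3, 181, -230]), (265, [4, -97, 7]), (275, [5, -110, 18])]
352 [(235, [-4, -108, 14]), (245, [-3, -85, -7]), (255, [3, 182, -244]), (265, [4, -85, -7]), (275, [5, -112, 18])]
360 [(235, [-5, -107, 10]), (245, [-3, -86, -9]), (255, [3, 181, -255]), (265, [4, -89, -6]), (275, [5, -115, 18])]
368 [(235, [-4, -111, 11]), (245, [-2, -110, 11]), (255, [3, 182, -270]), (265, [3, -110, 10]), (275, [5, -116, 17])]
376 [(235, [-4, -113, 11]), (245, [-2, -114, 12]), (255, [1, -114, 12]), (265, [3, -114, 12]), (275, [5, -117, 15])]
TCP px [252.3466 232.9337   1.    ]
191 [ 0.6248 -0.1528  0.1344] ((0.6243135333061218, -0.1519821584224701), 0.01688569411635399)
```

View pics/s4.png

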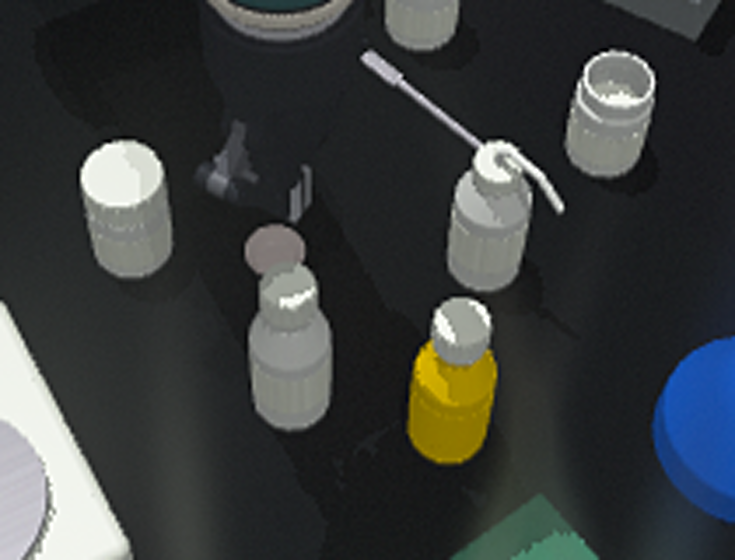

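View pics/w4.png

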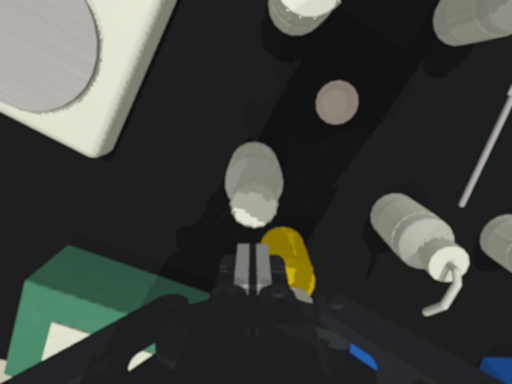

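Emit:
{"fn": "play_rows", "kwargs": {"motion": [[[-0.003, 0.002, 0], [0, 0, 0]], [[-0.003, 0.002, 0], [0, 0, 0]], [[-0.003, 0.002, 0], [0, 0, 0]], [[-0.003, 0.002, -0.02], [0, 0, 0]], [[-0.003, 0.002, -0.07], [0, 0, 0]], [[-0.003, 0.002, -0.13], [0, 0, 0]], [[-0.003, 0.002, -0.2], [0, 0, 0]], [[-0.003, 0.002, -0.26], [0, 0, 0]], [[-0.003, 0.002, -0.3], [0, 0, 0]], [[-0.003, 0.002, -0.3], [0, 0, 0]]], "gripper": 0}}

```text
time: 8.18
tool_pos: [0.62, -0.1508, 0.0553]
tcp_rot: [-1.086, -1.376, 1.379]
wrist_force: [0.4, -0.4, 0.7]
width: 1.003
```

Run:
```python
from h import *
np.set_printoptions(precision=4,suppress=True)
s=bot.read_state();im,d=snap('wrist','w5.png');W=wristcloud(d,s);print(s['tool_pos'],s['width'],s['wrist_force'])
L=(W-s['tool_pos'])@Rot.from_rotvec(s['tcp_rot']).as_matrix()
m=(np.hypot(W[...,0]-.624,W[...,1]+.152)<.04)&(abs(W[...,2]-.135)<.006)&(d>0)
P=W[m];print(m.sum(),np.median(P,0),cv2.minEnclosingCircle(P[:,:2].astype(np.float32)))
for v in range(240,320,8): print(v,[(u,(L[v,u]*1000).round().astype(int).tolist()) for u in (110,120,130,140,365,375,385,395)])
```

```text
[ 0.62   -0.1508  0.0553] 1.00298337177622 [ 0.3649 -0.4428  0.6723]
6355 [ 0.6207 -0.1527  0.1354] ((0.6233358979225159, -0.15218260884284973), 0.017228467389941216)
240 [(110, [-106, 55, -29]), (120, [-99, 55, -29]), (130, [-91, 54, -29]), (140, [-84, 55, -29]), (365, [84, 54, -29]), (375, [92, 55, -29]), (385, [99, 54, -29]), (395, [106, 54, -29])]
248 [(110, [-107, 55, -36]), (120, [-99, 54, -35]), (130, [-92, 55, -36]), (140, [-84, 55, -35]), (365, [85, 55, -36]), (375, [92, 55, -36]), (385, [100, 55, -36]), (395, [107, 55, -36])]
256 [(110, [-108, 54, -42]), (120, [-100, 54, -42]), (130, [-93, 55, -42]), (140, [-85, 55, -43]), (365, [85, 54, -42]), (375, [93, 54, -42]), (385, [101, 55, -43]), (395, [108, 54, -42])]
264 [(110, [-108, 54, -49]), (120, [-101, 54, -49]), (130, [-48, -58, 12]), (140, [-44, -59, 12]), (365, [44, -59, 12]), (375, [48, -58, 12]), (385, [101, 54, -49]), (395, [109, 55, -49])]
272 [(110, [-110, 55, -56]), (120, [-53, -58, 8]), (130, [-46, -65, 12]), (140, [-43, -63, 11]), (365, [43, -63, 11]), (375, [46, -65, 12]), (385, [53, -58, 8]), (395, [110, 55, -5
[... 212 characters left out ...]
, (120, [-46, -76, 12]), (130, [-42, -75, 11]), (140, [-43, -66, 6]), (365, [43, -66, 5]), (375, [43, -74, 11]), (385, [45, -77, 12]), (395, [49, -76, 12])]
296 [(110, [-47, -80, 12]), (120, [-43, -81, 12]), (130, [-43, -75, 8]), (140, [-43, -66, 2]), (365, [43, -67, 3]), (375, [43, -75, 8]), (385, [44, -81, 12]), (395, [47, -82, 13])]
304 [(110, [-45, -86, 13]), (120, [-43, -83, 10]), (130, [0, -178, 76]), (140, [-43, -67, 0]), (365, [43, -66, -1]), (375, [42, -77, 7]), (385, [43, -84, 11]), (395, [45, -86, 12])]
312 [(110, [-45, -87, 11]), (120, [-43, -85, 9]), (130, [-43, -77, 3]), (140, [-43, -68, -3]), (365, [43, -67, -4]), (375, [43, -77, 3]), (385, [42, -85, 9]), (395, [45, -87, 11])]
```

View pics/w5.png

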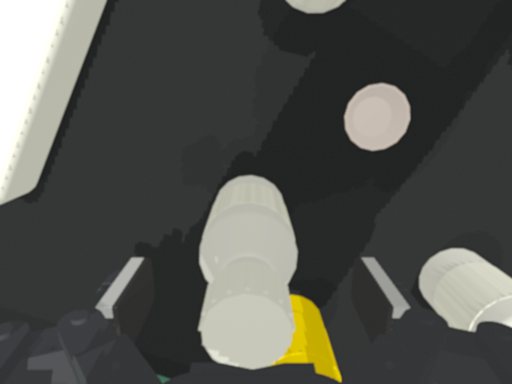

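Emit:
{"fn": "play_rows", "kwargs": {"motion": [[[0.008, -0.003, 0], [0, 0, 0]], [[0.008, -0.003, 0], [0, 0, 0]], [[0.008, -0.003, 0], [0, 0, 0]], [[0.008, -0.003, 0], [0, 0, 0]], [[0.008, -0.003, 0], [0, 0, 0]], [[0.008, -0.003, 0], [0, 0, 0]], [[0.008, -0.003, 0], [0, 0, 0]], [[0.008, -0.003, 0], [0, 0, 0]], [[0.008, -0.003, 0], [0, 0, 0]], [[0.008, -0.003, 0], [0, 0, 0]]], "gripper": 1, "squeeze": 40}}

```text
time: 9.48
tool_pos: [0.6259, -0.1526, 0.0589]
tcp_rot: [-1.092, -1.379, 1.378]
wrist_force: [-1.0, 1.5, 6.4]
width: 0.361
```

Run:
```python
from h import *
s=bot.read_state();im,d=snap('wrist','w6.png');print(s['tool_pos'],s['width'],s['wrist_force'])
```

```text
[ 0.62586298 -0.15256359  0.05887701] 0.36105747907644503 [-0.99763286  1.48060393  6.38015219]
```

View pics/w6.png

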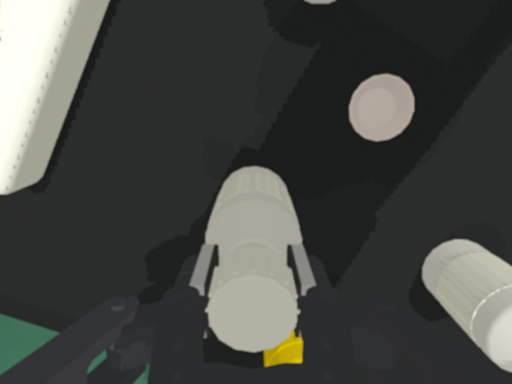

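Run:
```python
from h import *
s=bot.read_state();im,d=cams.read_camera('wrist');W=wristcloud(d,s)
L=(W-s['tool_pos'])@Rot.from_rotvec(s['tcp_rot']).as_matrix()
f=lambda v,u:(u,(L[v,u]*1000).round().astype(int).tolist(),round(float(W[v,u,2]),3))
for v in range(232,330,8): print(v,[f(v,u) for u in (195,203,210,218,250,295,303)])
```

```text
232 [(195, [-43, 59, -24], 0.0), (203, [-37, 58, -24], 0.0), (210, [-21, -23, 10], 0.081), (218, [-16, -29, 13], 0.088), (250, [-1, -37, 16], 0.096), (295, [21, -24, 11], 0.083), (303, [38, 58, -24], 0.001)]
240 [(195, [-43, 58, -31], 0.0), (203, [-37, 58, -31], 0.001), (210, [-21, -26, 7], 0.085), (218, [-16, -32, 10], 0.091), (250, [-1, -41, 14], 0.099), (295, [21, -26, 7], 0.085), (303, [38, 58, -31], 0.001)]
248 [(195, [-44, 58, -37], 0.001), (203, [-21, -45, 12], 0.104), (210, [-18, -44, 12], 0.103), (218, [-15, -39, 9], 0.098), (250, [-1, -56, 17], 0.115), (295, [18, -45, 12], 0.104), (303, [22, -45, 12], 0.104)]
256 [(195, [-25, -43, 8], 0.102), (203, [-20, -52, 12], 0.111), (210, [-18, -51, 12], 0.11), (218, [-15, -41, 6], 0.1), (250, [-1, -63, 17], 0.121), (295, [18, -51, 12], 0.11), (303, [21, -52, 12], 0.111)]
264 [(195, [-24, -52, 8], 0.111), (203, [-19, -58, 12], 0.117), (210, [-17, -59, 12], 0.118), (218, [-16, -40, 2], 0.099), (250, [-1, -70, 18], 0.129), (295, [17, -59, 12], 0.118), (303, [20, -59, 12], 0.117)]
272 [(195, [-21, -65, 12], 0.124), (203, [-19, -64, 12], 
[... 913 characters left out ...]
1, -77, 6], 0.135), (295, [15, -77, 6], 0.136), (303, [17, -79, 8], 0.138)]
312 [(195, [-17, -90, 13], 0.149), (203, [-17, -78, 4], 0.137), (210, [-15, -76, 3], 0.135), (218, [-12, -77, 3], 0.136), (250, [-1, -76, 3], 0.135), (295, [15, -77, 3], 0.136), (303, [17, -80, 5], 0.139)]
320 [(195, [-16, -100, 18], 0.159), (203, [-17, -79, 1], 0.138), (210, [-15, -77, 0], 0.136), (218, [-12, -77, 0], 0.136), (250, [-1, -76, -1], 0.135), (295, [15, -77, 0], 0.136), (303, [17, -79, 2], 0.138)]
328 [(195, [-15, -104, 18], 0.163), (203, [-17, -80, -1], 0.139), (210, [-15, -74, -6], 0.133), (218, [-12, -76, -4], 0.135), (250, [-1, -77, -4], 0.136), (295, [15, -74, -6], 0.133), (303, [17, -81, 0], 0.14)]
```

Emit:
{"fn": "play_rows", "kwargs": {"motion": [[[0, 0, 0.02], [0, 0, 0]], [[0, 0, 0.06], [0, 0, 0]], [[0, 0, 0.15], [0, 0, 0]], [[0, 0, 0.27], [0, 0, 0]], [[0, 0, 0.38], [0, 0, 0]], [[0, 0, 0.45], [0, 0, 0]], [[0, 0, 0.45], [0, 0, 0]]]}}

```text
time: 10.45
tool_pos: [0.6271, -0.1532, 0.2422]
tcp_rot: [-1.097, -1.382, 1.377]
wrist_force: [0.0, 0.5, -1.6]
width: 0.363
```

Run:
```python
from h import *
s=bot.read_state();im,d=snap('wrist','w7.png');print(s['tool_pos'],s['width'],s['wrist_force'])
im,d=cams.read_camera('scene')
cv2.imwrite('pics/s7.png',cv2.resize(im[100:310,150:380,::-1],None,fx=2.8,fy=2.8,interpolation=2))
```

```text
[ 0.62710889 -0.15318233  0.24220638] 0.3627037253547463 [ 0.02946735  0.54535042 -1.57086714]
```

View pics/s7.png

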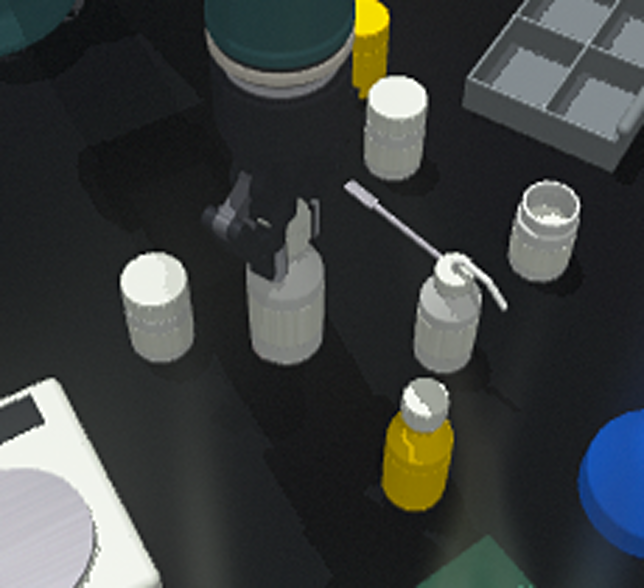

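Emit:
{"fn": "play_rows", "kwargs": {"motion": [[[-0.01, 0.06, 0], [0, 0, 0]], [[-0.02, 0.15, 0], [0, 0, 0]], [[-0.04, 0.27, 0], [0, 0, 0]], [[-0.05, 0.39, 0], [0, 0, 0]], [[-0.07, 0.51, 0], [0, 0, 0]], [[-0.08, 0.63, 0], [0, 0, 0]], [[-0.1, 0.75, 0], [0, 0, 0]], [[-0.11, 0.87, 0], [0, 0, 0]], [[-0.13, 0.96, 0], [0, 0, 0]], [[-0.13, 1, 0], [0, 0, 0]]]}}

```text
time: 11.8
tool_pos: [0.5706, 0.2499, 0.2357]
tcp_rot: [-1.086, -1.377, 1.382]
wrist_force: [-0.8, 0.1, -1.8]
width: 0.364
```

Emit:
{"fn": "play_rows", "kwargs": {"motion": [[[-0.02, 0.06, 0], [0, 0, 0]], [[-0.04, 0.16, 0], [0, 0, 0]], [[-0.05, 0.28, 0], [0, 0, 0]], [[-0.056, 0.37, 0], [0, 0, 0]], [[-0.056, 0.417, 0], [0, 0, 0]], [[-0.056, 0.417, 0], [0, 0, 0]], [[-0.056, 0.417, 0], [0, 0, 0]]]}}

```text
time: 12.68
tool_pos: [0.5509, 0.4128, 0.2374]
tcp_rot: [-1.091, -1.376, 1.379]
wrist_force: [-0.3, 1.0, -1.1]
width: 0.361
```

Run:
```python
from h import *
s=bot.read_state();im,d=snap('wrist','w8.png');print(s['tool_pos'],s['tcp_rot'],s['width'],s['wrist_force'],s['q'])
im,d=cams.read_camera('scene')
cv2.imwrite('pics/s8.png',cv2.resize(im[0:230,230:500,::-1],None,fx=2.6,fy=2.6,interpolation=2))
```

```text
[0.55089096 0.41279357 0.23742828] [-1.09121179 -1.37636881  1.37899906] 0.36126663675836135 [-0.29183214  0.99592601 -1.07611717] [ 6.07367280e-01  2.69216075e-01  1.52140266e+00 -8.84536559e-04
  1.35227660e+00 -1.19462087e+00]
```

View pics/s8.png

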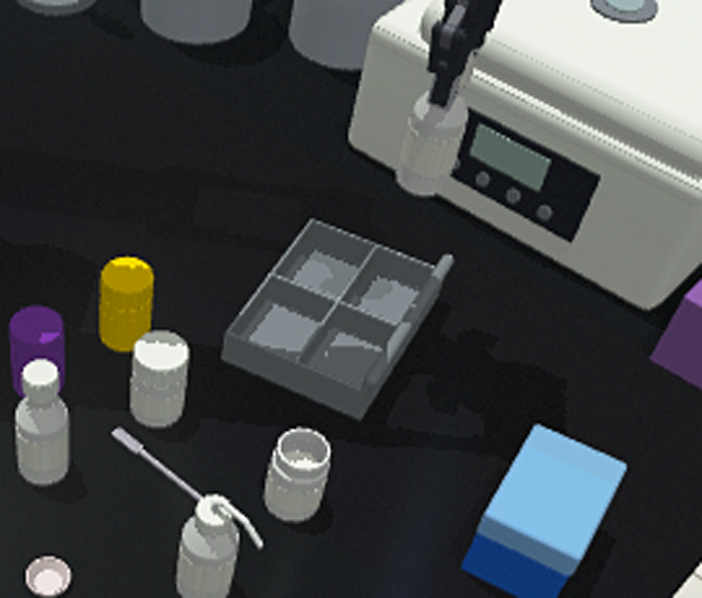

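View pics/w8.png

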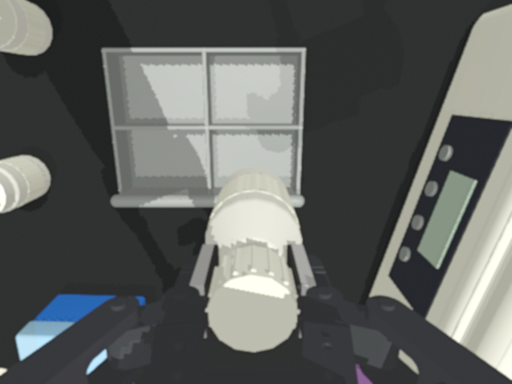

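Run:
```python
from h import *
np.set_printoptions(precision=4,suppress=True)
s=bot.read_state()
for n in ('scene','top'):
  im,d=cams.read_camera(n);W=cloud(n,d)
  print(n,[ (r['conf'],w(n,r['xyz'])) for r in cams.mark_of(n,'tall_bottle_1')])
  for z in (.19,.21,.23,.25):
    m=(np.hypot(W[...,0]-.55,W[...,1]-.413)<.05)&(abs(W[...,2]-z)<.01)&(im.min(-1)>90)
    P=W[m]
    if len(P)>5: print(z,m.sum(),P.min(0),P.max(0),P.mean(0))
  m=(W[...,1]>.45)&(W[...,1]<.75)&(W[...,0]>.4)&(W[...,0]<.75)&(W[...,2]>.05)&(W[...,2]<.3)&(im.min(-1)>120)
  print('dev ymin',np.percentile(W[m][:,1],[0,1,5]))
```

```text
scene [(0.82, array([0.4394, 0.007 , 0.0008])), (0.77, array([ 0.7119, -0.1012, -0.0002])), (0.61, array([0.5525, 0.4128, 0.176 ]))]
0.19 133 [0.5289 0.3859 0.1802] [0.5766 0.4254 0.1999] [0.5586 0.3962 0.1901]
0.21 137 [0.5281 0.3862 0.2   ] [0.5767 0.4252 0.2197] [0.5594 0.3962 0.2101]
0.23 151 [0.5296 0.3868 0.22  ] [0.5774 0.4187 0.2399] [0.5587 0.3953 0.2298]
0.25 178 [0.5292 0.3858 0.24  ] [0.5768 0.4236 0.26  ] [0.5589 0.397  0.2508]
dev ymin [0.4504 0.6065 0.6085]
top [(0.72, array([0.5494, 0.4164, 0.1782])), (0.57, array([0.4409, 0.0039, 0.0021])), (0.57, array([ 0.7094, -0.0888, -0.0009]))]
0.19 111 [0.5255 0.3887 0.1801] [0.5704 0.4182 0.1999] [0.5427 0.3952 0.1904]
0.21 119 [0.525  0.3873 0.2002] [0.5727 0.4179 0.2198] [0.543  0.3957 0.2104]
0.23 139 [0.5253 0.3869 0.22  ] [0.5737 0.42   0.24  ] [0.5423 0.3956 0.2303]
0.25 197 [0.526  0.3875 0.24  ] [0.5709 0.4344 0.26  ] [0.5423 0.3975 0.2517]
dev ymin [0.6088 0.6088 0.6089]
```

Emit:
{"fn": "play_rows", "kwargs": {"motion": [[[0, 0, -0.05], [0, 0, 0]], [[0, 0, -0.12], [0, 0, 0]], [[0, 0, -0.2], [0, 0, 0]], [[0, 0, -0.28], [0, 0, 0]], [[0, 0, -0.34], [0, 0, 0]], [[0, 0, -0.38], [0, 0, 0]], [[0, 0, -0.41], [0, 0, 0]], [[0, 0, -0.42], [0, 0, 0]], [[0, 0, -0.42], [0, 0, 0]], [[0, 0, -0.42], [0, 0, 0]]]}}

```text
time: 14.22
tool_pos: [0.5515, 0.4148, 0.0711]
tcp_rot: [-1.091, -1.38, 1.377]
wrist_force: [0.6, 0.3, -1.2]
width: 0.365
```

Emit:
{"fn": "play_rows", "kwargs": {"motion": [[[0, 0, -0.005], [0, 0, 0]], [[0, 0, -0.01], [0, 0, 0]], [[0, 0, -0.013], [0, 0, 0]], [[0, 0, -0.016], [0, 0, 0]], [[0, 0, -0.016], [0, 0, 0]]]}}

```text
time: 14.85
tool_pos: [0.5509, 0.4144, 0.0639]
tcp_rot: [-1.09, -1.379, 1.378]
wrist_force: [-0.6, 0.1, 1.1]
width: 0.368
```

Emit:
{"fn": "play_rows", "kwargs": {"motion": [[[0, 0, -0.003], [0, 0, 0]], [[0, 0, -0.005], [0, 0, 0]], [[0, 0, -0.005], [0, 0, 0]]]}}

```text
time: 15.22
tool_pos: [0.5517, 0.4148, 0.0639]
tcp_rot: [-1.091, -1.38, 1.376]
wrist_force: [-2.2, -1.5, 8.9]
width: 0.36
```

Run:
```python
from h import *
np.set_printoptions(precision=4,suppress=True)
s=bot.read_state();im,d=snap('wrist','w9.png');print(s['tool_pos'],s['width'],s['wrist_force'])
for n in ('scene','top'):
  im,d=snap(n,n+'9.png')
  print(n,[ (r['conf'],w(n,r['xyz'])) for r in cams.mark_of(n,'tall_bottle_1')])
im=cv2.imread('pics/scene9.png');cv2.imwrite('pics/s9.png',cv2.resize(im[0:230,230:500],None,fx=2.6,fy=2.6,interpolation=2))
```

```text
[0.5517 0.4148 0.0639] 0.3596892770024015 [-2.156  -1.5058  8.9297]
scene [(0.96, array([0.552 , 0.4139, 0.0021])), (0.86, array([0.4368, 0.006 , 0.0014])), (0.58, array([ 0.7125, -0.0979,  0.0022])), (0.39, array([ 0.6365,  0.1471, -0.0028]))]
top [(0.85, array([0.5492, 0.4163, 0.007 ])), (0.68, array([ 0.71  , -0.0892, -0.0042])), (0.6, array([0.4383, 0.0025, 0.0006]))]
```

View pics/s9.png

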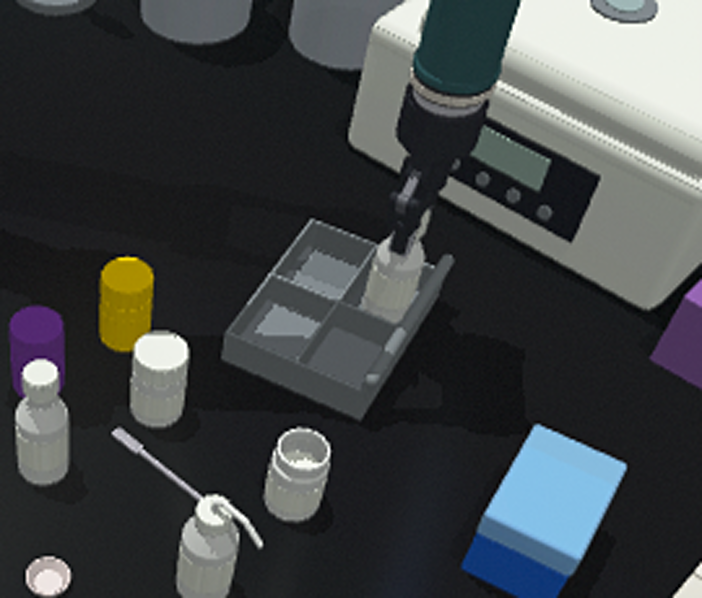

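Emit:
{"fn": "play_rows", "kwargs": {"motion": [[[0, 0, 0.003], [0, 0, 0]], [[0, 0, 0.003], [0, 0, 0]], [[0, 0, 0.003], [0, 0, 0]], [[0, 0, 0.003], [0, 0, 0]], [[0, 0, 0.003], [0, 0, 0]], [[0, 0, 0.003], [0, 0, 0]]], "gripper": 0}}

```text
time: 16.23
tool_pos: [0.5507, 0.4143, 0.0626]
tcp_rot: [-1.09, -1.378, 1.378]
wrist_force: [1.4, -0.3, 0.7]
width: 0.996
```

Emit:
{"fn": "play_rows", "kwargs": {"motion": [[[0, 0, 0.03], [0, 0, 0]], [[0, 0, 0.1], [0, 0, 0]], [[0, 0, 0.2], [0, 0, 0]], [[0, 0, 0.3], [0, 0, 0]], [[0, -0.05, 0.4], [0, 0, 0]], [[0, -0.15, 0.4], [0, 0, 0]], [[-0.04, -0.3, 0.4], [0, 0, 0]], [[-0.08, -0.45, 0.4], [0, 0, 0]], [[-0.12, -0.6, 0.4], [0, 0, 0]], [[-0.12, -0.7, 0.4], [0, 0, 0]]]}}

```text
time: 17.48
tool_pos: [0.5017, 0.1321, 0.224]
tcp_rot: [-1.092, -1.379, 1.377]
wrist_force: [0.8, 1.3, 0.1]
width: 1.002
```

```bash
cat >> h.py <<'E'
C=np.array([.524,.355]);A=np.radians(13.3)
def incaddy(p):
    d=np.array(p[:2])-C; return np.array([np.cos(A)*d[0]+np.sin(A)*d[1],-np.sin(A)*d[0]+np.cos(A)*d[1]])
def cap(W,x,y,z,r=.05):
    m=(np.hypot(W[...,0]-x,W[...,1]-y)<r)&(abs(W[...,2]-z)<.005)
    P=W[m].astype(np.float32)
    if len(P)<8: return None
    c,rad=cv2.minEnclosingCircle(P[:,:2]); return len(P),np.array(c),round(rad,4),np.median(P[:,2])
E
python3 - <<'E'
from h import *
np.set_printoptions(precision=4,suppress=True)
s=bot.read_state();print(s['tool_pos'],s['width'],s['wrist_force'])
for n in ('scene','top'):
  im,d=snap(n,n+'10.png');W=cloud(n,d)
  for (x,y,z) in [(.551,.414,.14),(.441,.004,.135),(.469,.138,.085),(.466,-.148,.085)]:
    r=cap(W,x,y,z);print(n,r, incaddy(r[1]) if r else '')
im=cv2.imread('pics/scene10.png');cv2.imwrite('pics/s10.png',cv2.resize(im[0:230,230:500],None,fx=2.6,fy=2.6,interpolation=2))
E
```

```text
[0.5017 0.1321 0.224 ] 1.0016373348829393 [0.824  1.3129 0.1447]Traceback (most recent call last):
  File "<stdin>", line 7, in <module>
  File "h.py", line 25, in cap
    c,rad=cv2.minEnclosingCircle(P[:,:2]); return len(P),np.array(c),round(rad,4),np.median(P[:,2])
          ~~~~~~~~~~~~~~~~~~~~~~^^^^^^^^^
cv2.error: OpenCV(4.12.0) /io/opencv/modules/imgproc/src/shapedescr.cpp:201: error: (-215:Assertion failed) count >= 0 && (depth == CV_32F || depth == CV_32S) in function 'minEnclosingCircle'
```

```bash
sed -i 's/minEnclosingCircle(P\[:,:2\]); return/minEnclosingCircle(np.ascontiguousarray(P[:,:2])); return/' h.py
cat > chk.py <<'E'
from h import *
import sys
np.set_printoptions(precision=4,suppress=True)
k=sys.argv[1]
s=bot.read_state();print(s['time'],s['tool_pos'],s['width'],s['wrist_force'])
for n in ('scene','top'):
  im,d=snap(n,n+k+'.png');W=cloud(n,d)
  for nm,x,y,z in [('BL',.551,.414,.14),('BR',.5736,.3144,.14),('FL',.4744,.3956,.09),('FR',.4978,.2964,.09),('tA',.441,.004,.135),('jA',.469,.138,.085),('jB',.466,-.148,.085),('open',.6395,.145,.077)]:
    r=cap(W,x,y,z)
    if r: print(n,nm,r, incaddy(r[1]) if nm[0] in 'BF' else '')
im=cv2.imread('pics/scene%s.png'%k);cv2.imwrite('pics/s%s.png'%k,cv2.resize(im[0:280,180:500],None,fx=2.1,fy=2.1,interpolation=2))
E
python3 chk.py 11
```

```text
17.525 [0.5021 0.1283 0.224 ] 0.9988512545126678 [-1.1846 -3.8289 -0.6682]
scene BL (89, array([0.551, 0.413]), 0.0179, np.float32(0.13888042)) [0.0396 0.0502]
scene tA (130, array([0.4424, 0.0036]), 0.0189, np.float32(0.13414252)) 
scene jA (272, array([0.4692, 0.137 ]), 0.0282, np.float32(0.08421075)) 
scene jB (376, array([ 0.467 , -0.1471]), 0.0282, np.float32(0.08436282)) 
scene open (111, array([0.6402, 0.1447]), 0.0256, np.float32(0.076085865)) 
top BL (174, array([0.5504, 0.4152]), 0.0167, np.float32(0.1385871)) [0.0395 0.0526]
top tA (174, array([0.4418, 0.005 ]), 0.0164, np.float32(0.1338534)) 
top jA (27, array([0.4692, 0.1379]), 0.027, np.float32(0.08284581)) 
top jB (412, array([ 0.4669, -0.147 ]), 0.0266, np.float32(0.083718084)) 
top open (20, array([0.638 , 0.1285]), 0.0176, np.float32(0.077013895))
```

View pics/s11.png

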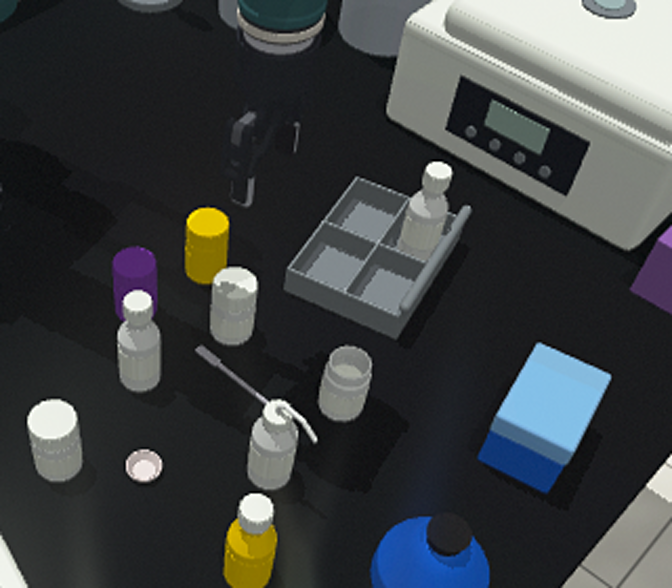

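Emit:
{"fn": "play_rows", "kwargs": {"motion": [[[-0.07, -0.12, 0], [0, 0, 0]], [[-0.12, -0.24, 0], [0, 0, 0]], [[-0.15, -0.31, 0], [0, 0, 0]], [[-0.15, -0.31, -0.05], [0, 0, 0]], [[-0.15, -0.31, -0.14], [0, 0, 0]], [[-0.15, -0.31, -0.23], [0, 0, 0]], [[-0.15, -0.31, -0.31], [0, 0, 0]], [[-0.15, -0.31, -0.37], [0, 0, 0]], [[-0.15, -0.31, -0.4], [0, 0, 0]], [[-0.15, -0.31, -0.4], [0, 0, 0]]]}}

```text
time: 18.88
tool_pos: [0.4426, 0.0109, 0.0624]
tcp_rot: [-1.089, -1.378, 1.379]
wrist_force: [0.5, 0.5, 0.2]
width: 1.001
```

```bash
cat > wr.py <<'E'
from h import *
import sys
np.set_printoptions(precision=4,suppress=True)
k,x,y,z=sys.argv[1],*map(float,sys.argv[2:5])
s=bot.read_state();im,d=snap('wrist','w%s.png'%k);W=wristcloud(d,s);print(s['time'],s['tool_pos'],s['width'],s['wrist_force'],s['q'])
print(cap(W,x,y,z))
E
python3 wr.py 12 .442 .004 .135
```

```text
18.875 [0.4426 0.0109 0.0624] 1.0010623904250664 [0.52   0.4574 0.2407] [-0.0318 -0.0514  2.2152  0.0002  0.9788 -1.8358]
(7343, array([0.442, 0.004]), 0.0501, np.float32(0.1354243))
```

View pics/w12.png

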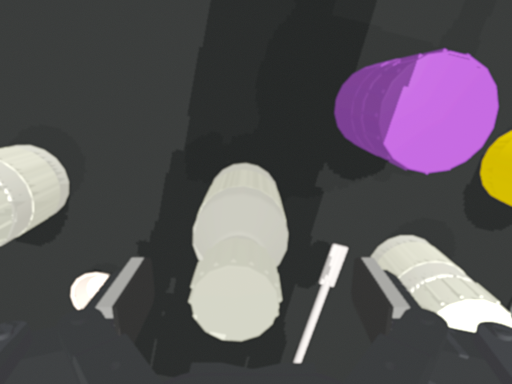

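Emit:
{"fn": "play_rows", "kwargs": {"motion": [[[-0.001, -0.016, -0.005], [0, 0, 0]], [[-0.001, -0.016, -0.005], [0, 0, 0]], [[-0.001, -0.016, -0.005], [0, 0, 0]]]}}

```text
time: 19.3
tool_pos: [0.4428, 0.0037, 0.0612]
tcp_rot: [-1.091, -1.379, 1.377]
wrist_force: [-0.1, 0.7, -0.2]
width: 1.004
```

Emit:
{"fn": "play_rows", "kwargs": {"motion": [[[0, 0, 0], [0, 0, 0]], [[0, 0, 0], [0, 0, 0]], [[0, 0, 0], [0, 0, 0]], [[0, 0, 0], [0, 0, 0]], [[0, 0, 0], [0, 0, 0]], [[0, 0, 0], [0, 0, 0]], [[0, 0, 0], [0, 0, 0]], [[0, 0, 0], [0, 0, 0]]], "gripper": 1, "squeeze": 40}}

```text
time: 20.3
tool_pos: [0.4424, 0.0039, 0.0608]
tcp_rot: [-1.09, -1.378, 1.378]
wrist_force: [-1.4, 1.3, 1.9]
width: 0.362
```

Emit:
{"fn": "play_rows", "kwargs": {"motion": [[[0, 0, 0.02], [0, 0, 0]], [[0, 0, 0.06], [0, 0, 0]], [[0, 0, 0.15], [0, 0, 0]], [[0, 0, 0.27], [0, 0, 0]], [[0, 0, 0.38], [0, 0, 0]], [[0, 0, 0.45], [0, 0, 0]], [[0, 0, 0.45], [0, 0, 0]]]}}

```text
time: 21.18
tool_pos: [0.4444, 0.0037, 0.2444]
tcp_rot: [-1.096, -1.383, 1.376]
wrist_force: [-0.0, 0.6, -1.6]
width: 0.36
```

Emit:
{"fn": "play_rows", "kwargs": {"motion": [[[0.02, 0.05, 0], [0, 0, 0]], [[0.06, 0.14, 0], [0, 0, 0]], [[0.11, 0.25, 0], [0, 0, 0]], [[0.16, 0.37, 0], [0, 0, 0]], [[0.21, 0.49, 0], [0, 0, 0]], [[0.26, 0.61, 0], [0, 0, 0]], [[0.3, 0.71, 0], [0, 0, 0]], [[0.328, 0.776, 0], [0, 0, 0]], [[0.328, 0.776, 0], [0, 0, 0]], [[0.328, 0.776, 0], [0, 0, 0]]]}}

```text
time: 22.42
tool_pos: [0.5725, 0.3135, 0.2388]
tcp_rot: [-1.089, -1.375, 1.381]
wrist_force: [-0.1, 0.2, -2.4]
width: 0.362
```

Run:
```python
from h import *
np.set_printoptions(precision=4,suppress=True)
s=bot.read_state();snap('wrist','w13.png');print(s['tool_pos'],s['width'],s['wrist_force'])
for n in ('scene','top'):
  im,d=snap(n,n+'13.png');W=cloud(n,d)
  print(n,[ (r['conf'],w(n,r['xyz'])) for r in cams.mark_of(n,'tall_bottle_1')])
```

```text
[0.5725 0.3135 0.2388] 0.36171395006576157 [-0.1153  0.2055 -2.4145]
scene [(0.92, array([0.5677, 0.3132, 0.1789])), (0.67, array([ 0.7119, -0.0992, -0.0004])), (0.6, array([0.5534, 0.4167, 0.0039]))]
top [(0.85, array([0.5478, 0.4157, 0.0055])), (0.75, array([0.5684, 0.3132, 0.1803])), (0.66, array([ 0.7105, -0.0932, -0.0008]))]
```

View pics/w13.png

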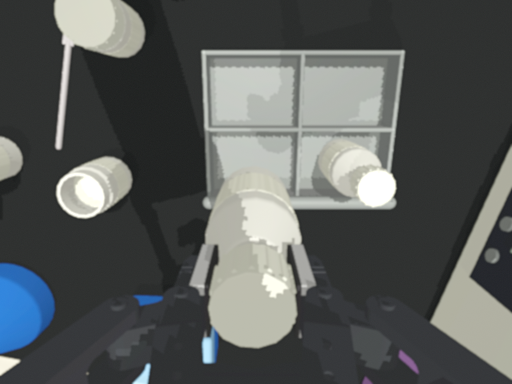

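Emit:
{"fn": "play_rows", "kwargs": {"motion": [[[0.01, 0, -0.05], [0, 0, 0]], [[0.01, 0, -0.12], [0, 0, 0]], [[0.01, 0, -0.2], [0, 0, 0]], [[0.01, 0, -0.28], [0, 0, 0]], [[0.01, 0, -0.34], [0, 0, 0]], [[0.01, 0, -0.38], [0, 0, 0]], [[0.01, 0, -0.405], [0, 0, 0]], [[0.01, 0, -0.415], [0, 0, 0]], [[0.01, 0, -0.415], [0, 0, 0]], [[0.01, 0, -0.415], [0, 0, 0]]]}}

```text
time: 23.92
tool_pos: [0.5783, 0.3147, 0.0759]
tcp_rot: [-1.091, -1.38, 1.377]
wrist_force: [-0.5, -0.5, -1.5]
width: 0.364
```

Emit:
{"fn": "play_rows", "kwargs": {"motion": [[[0, 0, -0.005], [0, 0, 0]], [[0, 0, -0.01], [0, 0, 0]], [[0, 0, -0.014], [0, 0, 0]], [[0, 0, -0.018], [0, 0, 0]], [[0, 0, -0.018], [0, 0, 0]]]}}

```text
time: 24.55
tool_pos: [0.5773, 0.3142, 0.0671]
tcp_rot: [-1.09, -1.378, 1.379]
wrist_force: [-0.4, -0.0, -2.3]
width: 0.365
```

Emit:
{"fn": "play_rows", "kwargs": {"motion": [[[0, 0, -0.004], [0, 0, 0]], [[0, 0, -0.007], [0, 0, 0]], [[0, 0, -0.009], [0, 0, 0]], [[0, 0, -0.009], [0, 0, 0]]]}}

```text
time: 25.05
tool_pos: [0.5785, 0.3147, 0.0659]
tcp_rot: [-1.091, -1.38, 1.377]
wrist_force: [-1.1, -0.0, 5.8]
width: 0.364
```

```bash
python3 chk.py 14
python3 - <<'E'
from h import *
for n in ('scene','top'): print(n,[ (round(r['conf'],2),w(n,r['xyz']).round(3)) for r in cams.mark_of(n,'tall_bottle_1')])
E
```

```text
25.05 [0.5785 0.3147 0.0659] 0.3641878861319887 [-1.0558 -0.0168  5.7644]
scene BR (22, array([0.5895, 0.3169]), 0.0254, np.float32(0.13816428)) [ 0.055  -0.0521]
scene jA (272, array([0.4702, 0.1382]), 0.0283, np.float32(0.084127344)) 
scene jB (377, array([ 0.4664, -0.1477]), 0.0279, np.float32(0.08426587)) 
scene open (104, array([0.6395, 0.1446]), 0.0257, np.float32(0.07622169)) 
top BR (58, array([0.5705, 0.3083]), 0.0245, np.float32(0.13833645)) [ 0.0345 -0.0561]
top jA (423, array([0.469 , 0.1377]), 0.027, np.float32(0.08360784)) 
top jB (414, array([ 0.4661, -0.1476]), 0.0269, np.float32(0.0837768)) 
top open (86, array([0.6394, 0.1453]), 0.0247, np.float32(0.07612)) 
scene [(0.83, array([0.574, 0.315, 0.004])), (0.82, array([ 0.712, -0.098,  0.   ])), (0.69, array([0.551, 0.416, 0.   ])), (0.65, array([ 0.47 ,  0.137, -0.001]))]
top [(0.9, array([0.574, 0.315, 0.009])), (0.83, array([ 0.711, -0.09 , -0.005]))]
```

View pics/s14.png

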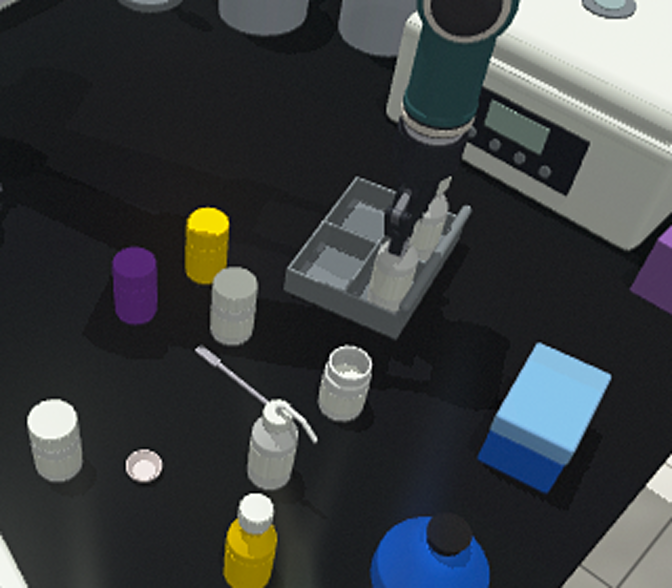

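Emit:
{"fn": "play_rows", "kwargs": {"motion": [[[0, 0, 0.004], [0, 0, 0]], [[0, 0, 0.004], [0, 0, 0]], [[0, 0, 0.004], [0, 0, 0]], [[0, 0, 0.004], [0, 0, 0]], [[0, 0, 0.004], [0, 0, 0]], [[0, 0, 0.004], [0, 0, 0]]], "gripper": 0}}

```text
time: 26.0
tool_pos: [0.5775, 0.3142, 0.0654]
tcp_rot: [-1.09, -1.378, 1.378]
wrist_force: [-0.3, -0.6, 0.0]
width: 0.999
```

Emit:
{"fn": "play_rows", "kwargs": {"motion": [[[0, 0, 0.03], [0, 0, 0]], [[0, 0, 0.1], [0, 0, 0]], [[0, 0, 0.2], [0, 0, 0]], [[0, 0, 0.28], [0, 0, 0]], [[0, -0.05, 0.34], [0, 0, 0]], [[-0.06, -0.15, 0.34], [0, 0, 0]], [[-0.14, -0.27, 0.34], [0, 0, 0]], [[-0.22, -0.38, 0.34], [0, 0, 0]], [[-0.27, -0.44, 0.34], [0, 0, 0]], [[-0.27, -0.44, 0.34], [0, 0, 0]]]}}

```text
time: 27.25
tool_pos: [0.4687, 0.137, 0.2026]
tcp_rot: [-1.093, -1.378, 1.376]
wrist_force: [0.2, 0.6, -0.1]
width: 1.004
```

```bash
python3 chk.py 15;python3 wr.py 15 .469 .138 .085
```

```text
27.25 [0.4687 0.137  0.2026] 1.0040310671144446 [ 0.2129  0.5813 -0.0637]
scene BL (93, array([0.5519, 0.4138]), 0.0169, np.float32(0.13878901)) [0.0407 0.0508]
scene BR (108, array([0.5785, 0.3135]), 0.0178, np.float32(0.13917372)) [ 0.0435 -0.0529]
scene jA (276, array([0.4695, 0.137 ]), 0.0276, np.float32(0.083937764)) 
scene jB (372, array([ 0.4674, -0.1481]), 0.0272, np.float32(0.084461816)) 
scene open (109, array([0.641 , 0.1452]), 0.0258, np.float32(0.07607937)) 
top BL (26, array([0.5489, 0.4247]), 0.0124, np.float32(0.1381406)) [0.0403 0.0621]
top jA (167, array([0.466 , 0.1247]), 0.0212, np.float32(0.083479814)) 
top jB (416, array([ 0.4663, -0.1472]), 0.027, np.float32(0.08370443)) 
top open (57, array([0.6401, 0.1445]), 0.0245, np.float32(0.076078065)) 
27.35 [0.4703 0.1385 0.2026] 1.00018151037863 [ 0.4243  0.3496 -0.7974] [ 0.2354 -0.0971  1.9809  0.0004  1.2553 -1.5671]
(2668, array([0.4681, 0.1377]), 0.0276, np.float32(0.08550513))
```

View pics/s15.png

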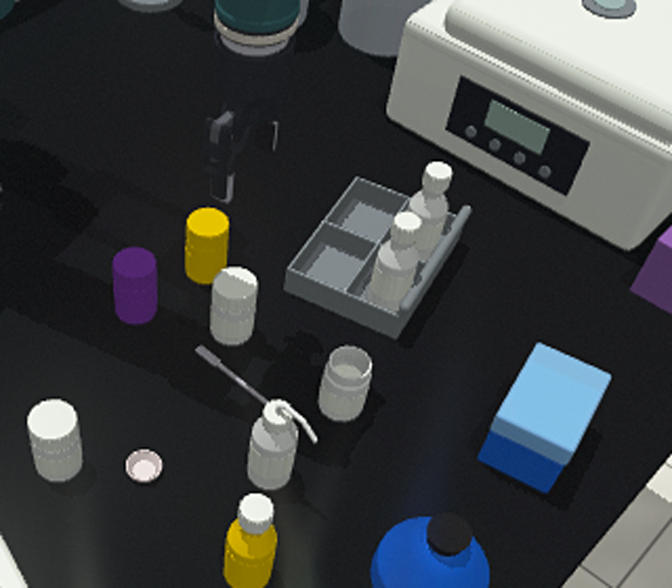

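Emit:
{"fn": "play_rows", "kwargs": {"motion": [[[-0.003, -0.002, -0.06], [0, 0, 0]], [[-0.003, -0.002, -0.16], [0, 0, 0]], [[-0.003, -0.002, -0.26], [0, 0, 0]], [[-0.003, -0.002, -0.35], [0, 0, 0]], [[-0.003, -0.002, -0.42], [0, 0, 0]], [[-0.003, -0.002, -0.46], [0, 0, 0]], [[-0.003, -0.002, -0.48], [0, 0, 0]], [[-0.003, -0.002, -0.48], [0, 0, 0]], [[-0.003, -0.002, -0.48], [0, 0, 0]]]}}

```text
time: 28.52
tool_pos: [0.4695, 0.1378, 0.0106]
tcp_rot: [-1.092, -1.38, 1.377]
wrist_force: [0.1, -0.5, 0.3]
width: 1.002
```

```bash
python3 wr.py 16 .469 .138 .085
```

```text
28.525 [0.4695 0.1378 0.0106] 1.001828518401419 [ 0.1173 -0.4961  0.3326] [ 0.2346  0.1109  2.1625 -0.      0.866  -1.5685]
(16896, array([0.4579, 0.1353]), 0.0487, np.float32(0.08547508))
```

View pics/w16.png

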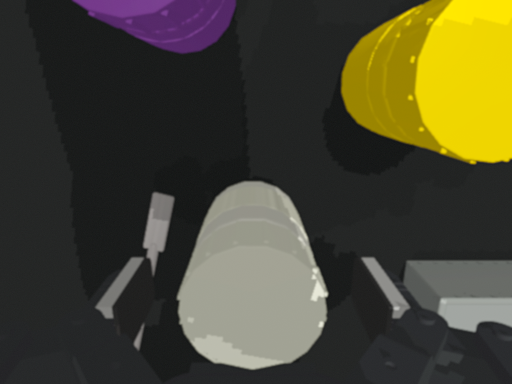

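Jar centred between the pads (cap at ~(252,300)). Closing.

Emit:
{"fn": "play_rows", "kwargs": {"motion": [[[0, 0, 0], [0, 0, 0]], [[0, 0, 0], [0, 0, 0]], [[0, 0, 0], [0, 0, 0]], [[0, 0, 0], [0, 0, 0]], [[0, 0, 0], [0, 0, 0]], [[0, 0, 0], [0, 0, 0]], [[0, 0, 0], [0, 0, 0]]], "gripper": 1, "squeeze": 40}}

```text
time: 29.45
tool_pos: [0.4692, 0.1377, 0.0103]
tcp_rot: [-1.091, -1.379, 1.377]
wrist_force: [0.1, 0.2, 5.5]
width: 0.613
```

```bash
python3 wr.py 17 .469 .138 .085
```

```text
29.45 [0.4692 0.1377 0.0103] 0.612932909599193 [0.1426 0.2182 5.4608] [ 0.2345  0.1111  2.1629 -0.      0.866  -1.5685]
(16462, array([0.4593, 0.1355]), 0.0397, np.float32(0.08549689))
```

View pics/w17.png

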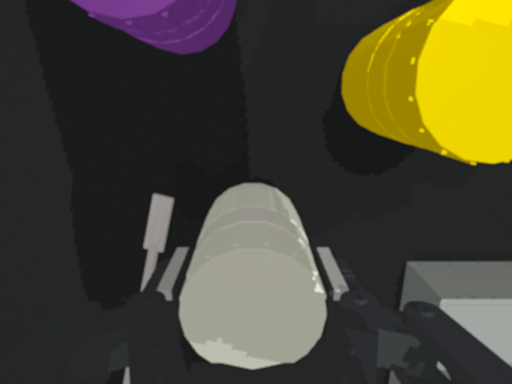

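Emit:
{"fn": "play_rows", "kwargs": {"motion": [[[0, 0, 0.02], [0, 0, 0]], [[0, 0, 0.06], [0, 0, 0]], [[0, 0, 0.15], [0, 0, 0]], [[0, 0, 0.27], [0, 0, 0]], [[0, 0, 0.36], [0, 0, 0]], [[0, 0, 0.4], [0, 0, 0]], [[0, 0, 0.4], [0, 0, 0]]]}}

```text
time: 30.38
tool_pos: [0.469, 0.1376, 0.1706]
tcp_rot: [-1.092, -1.38, 1.377]
wrist_force: [-0.9, -0.4, -2.2]
width: 0.614
```

Emit:
{"fn": "play_rows", "kwargs": {"motion": [[[0, 0.05, 0], [0, 0, 0]], [[0, 0.14, 0], [0, 0, 0]], [[0.01, 0.25, 0], [0, 0, 0]], [[0.01, 0.37, 0], [0, 0, 0]], [[0.01, 0.49, 0], [0, 0, 0]], [[0.01, 0.59, 0], [0, 0, 0]], [[0.01, 0.64, 0], [0, 0, 0]], [[0.01, 0.64, 0], [0, 0, 0]], [[0.01, 0.64, 0], [0, 0, 0]]]}}

```text
time: 31.5
tool_pos: [0.4719, 0.392, 0.1683]
tcp_rot: [-1.091, -1.376, 1.38]
wrist_force: [-0.0, -0.3, -0.4]
width: 0.616
```

Run:
```python
from h import *
np.set_printoptions(precision=4,suppress=True)
s=bot.read_state();snap('wrist','w18.png');print(s['tool_pos'],s['width'],s['wrist_force'])
for n in ('scene','top'):
  im,d=snap(n,n+'18.png');W=cloud(n,d)
  print(n,[ (r['conf'],w(n,r['xyz'])) for r in cams.mark_of(n,'short_jar_1')])
```

```text
[0.4719 0.392  0.1683] 0.6164952449684687 [-0.0058 -0.2892 -0.4044]
scene [(0.95, array([ 0.3761,  0.1898, -0.0006])), (0.81, array([ 0.4657, -0.1446,  0.0008])), (0.66, array([0.4732, 0.3864, 0.1576])), (0.62, array([ 0.3606,  0.0758, -0.0033]))]
top [(0.97, array([0.4732, 0.3919, 0.1545])), (0.95, array([ 0.3576,  0.0779, -0.0021])), (0.84, array([ 0.4669, -0.1538,  0.0001])), (0.75, array([ 0.375 ,  0.1892, -0.0021]))]
```

View pics/w18.png

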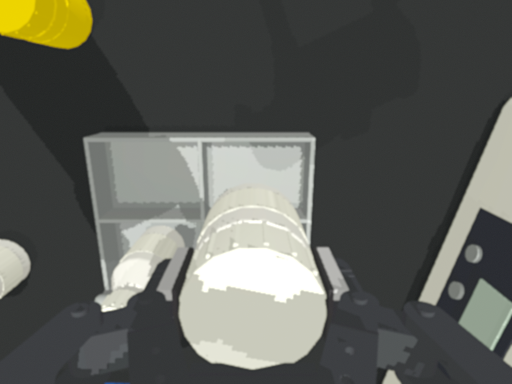

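Emit:
{"fn": "play_rows", "kwargs": {"motion": [[[0.005, 0.008, -0.05], [0, 0, 0]], [[0.005, 0.008, -0.12], [0, 0, 0]], [[0.005, 0.008, -0.2], [0, 0, 0]], [[0.005, 0.008, -0.27], [0, 0, 0]], [[0.005, 0.008, -0.32], [0, 0, 0]], [[0.005, 0.008, -0.35], [0, 0, 0]], [[0.005, 0.008, -0.367], [0, 0, 0]], [[0.005, 0.008, -0.367], [0, 0, 0]], [[0.005, 0.008, -0.367], [0, 0, 0]]]}}

```text
time: 32.88
tool_pos: [0.4751, 0.3973, 0.0238]
tcp_rot: [-1.091, -1.38, 1.377]
wrist_force: [-0.6, 0.7, -2.0]
width: 0.611
```

Emit:
{"fn": "play_rows", "kwargs": {"motion": [[[0, 0, -0.005], [0, 0, 0]], [[0, 0, -0.01], [0, 0, 0]], [[0, 0, -0.014], [0, 0, 0]], [[0, 0, -0.014], [0, 0, 0]]]}}

```text
time: 33.38
tool_pos: [0.4741, 0.3965, 0.0168]
tcp_rot: [-1.09, -1.378, 1.379]
wrist_force: [-0.1, 0.7, -2.2]
width: 0.617
```

Emit:
{"fn": "play_rows", "kwargs": {"motion": [[[0, 0, -0.003], [0, 0, 0]], [[0, 0, -0.006], [0, 0, 0]], [[0, 0, -0.008], [0, 0, 0]], [[0, 0, -0.008], [0, 0, 0]]]}}

```text
time: 33.88
tool_pos: [0.4745, 0.3968, 0.0154]
tcp_rot: [-1.09, -1.378, 1.378]
wrist_force: [-3.0, -2.7, 7.4]
width: 0.612
```

Emit:
{"fn": "play_rows", "kwargs": {"motion": [[[0, 0, 0.004], [0, 0, 0]], [[0, 0, 0.004], [0, 0, 0]], [[0, 0, 0.004], [0, 0, 0]], [[0, 0, 0.004], [0, 0, 0]], [[0, 0, 0.004], [0, 0, 0]], [[0, 0, 0.004], [0, 0, 0]]], "gripper": 0}}

```text
time: 34.62
tool_pos: [0.4743, 0.3966, 0.0154]
tcp_rot: [-1.09, -1.378, 1.378]
wrist_force: [0.3, -0.8, -0.4]
width: 1.004
```

Emit:
{"fn": "play_rows", "kwargs": {"motion": [[[0, 0, 0.03], [0, 0, 0]], [[0, 0, 0.1], [0, 0, 0]], [[0, 0, 0.2], [0, 0, 0]], [[0, 0, 0.3], [0, 0, 0]], [[0, -0.05, 0.38], [0, 0, 0]], [[0, -0.15, 0.4], [0, 0, 0]], [[0, -0.29, 0.4], [0, 0, 0]], [[0, -0.43, 0.4], [0, 0, 0]], [[-0.01, -0.58, 0.4], [0, 0, 0]], [[-0.01, -0.65, 0.4], [0, 0, 0]]]}}

```text
time: 35.88
tool_pos: [0.4699, 0.1342, 0.1765]
tcp_rot: [-1.093, -1.378, 1.377]
wrist_force: [0.8, -0.2, -0.4]
width: 1.004
```

```bash
python3 chk.py 19
```

```text
35.875 [0.4699 0.1342 0.1765] 1.0036248467619067 [ 0.8254 -0.1788 -0.354 ]
scene BL (95, array([0.551 , 0.4127]), 0.0186, np.float32(0.13873032)) [0.0395 0.0499]
scene BR (104, array([0.5772, 0.3141]), 0.0177, np.float32(0.13863504)) [ 0.0424 -0.0521]
scene FL (216, array([0.4767, 0.3977]), 0.0289, np.float32(0.08887419)) [-0.0362  0.0524]
scene jB (375, array([ 0.4668, -0.1481]), 0.0276, np.float32(0.084343694)) 
scene open (109, array([0.64  , 0.1449]), 0.0259, np.float32(0.07618022)) 
top BL (175, array([0.5503, 0.4156]), 0.0164, np.float32(0.13825864)) [0.0396 0.053 ]
top FL (352, array([0.4751, 0.3968]), 0.0272, np.float32(0.088423684)) [-0.0379  0.052 ]
top jB (411, array([ 0.4663, -0.1476]), 0.027, np.float32(0.083685614)) 
top open (49, array([0.6397, 0.1441]), 0.0246, np.float32(0.075859055))
```

View pics/s19.png

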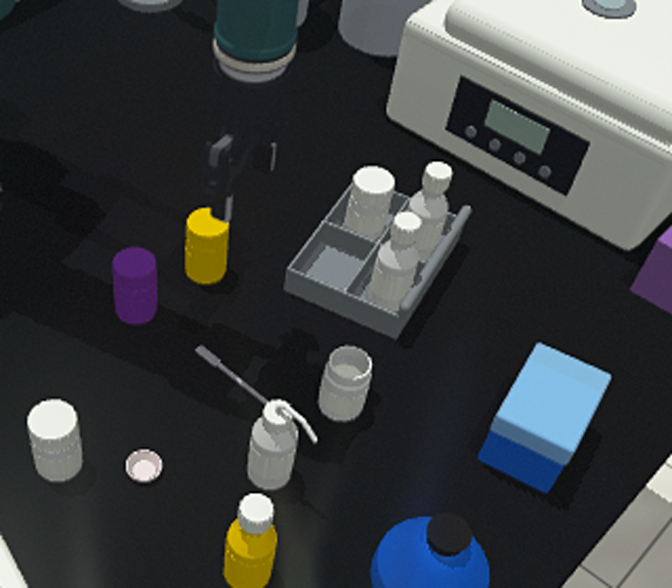

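Emit:
{"fn": "play_rows", "kwargs": {"motion": [[[0, -0.14, 0], [0, 0, 0]], [[0, -0.29, 0], [0, 0, 0]], [[-0.01, -0.44, 0], [0, 0, 0]], [[-0.01, -0.58, 0], [0, 0, 0]], [[-0.01, -0.68, 0], [0, 0, 0]], [[-0.01, -0.71, 0], [0, 0, 0]], [[-0.01, -0.71, -0.04], [0, 0, 0]], [[-0.01, -0.71, -0.1], [0, 0, 0]], [[-0.01, -0.71, -0.1], [0, 0, 0]]]}}

```text
time: 37.1
tool_pos: [0.4641, -0.1447, 0.1325]
tcp_rot: [-1.083, -1.377, 1.379]
wrist_force: [0.1, -0.5, 0.7]
width: 0.999
```

```bash
python3 wr.py 20 .4665 -.1478 .085
```

```text
37.1 [ 0.4641 -0.1447  0.1325] 0.99880879390293 [ 0.1492 -0.4608  0.6644] [-0.354  -0.0415  2.0629  0.0007  1.1264 -2.1592]
(4298, array([ 0.4654, -0.1481]), 0.0275, np.float32(0.0855253))
```

Emit:
{"fn": "play_rows", "kwargs": {"motion": [[[0.004, -0.008, -0.02], [0, 0, 0]], [[0.004, -0.008, -0.08], [0, 0, 0]], [[0.004, -0.008, -0.15], [0, 0, 0]], [[0.004, -0.008, -0.22], [0, 0, 0]], [[0.004, -0.008, -0.27], [0, 0, 0]], [[0.004, -0.008, -0.3], [0, 0, 0]], [[0.004, -0.008, -0.305], [0, 0, 0]], [[0.004, -0.008, -0.305], [0, 0, 0]]]}}

```text
time: 38.15
tool_pos: [0.4687, -0.1508, 0.0142]
tcp_rot: [-1.092, -1.379, 1.378]
wrist_force: [0.4, 0.3, -0.6]
width: 0.998
```

```bash
python3 wr.py 21 .4665 -.1478 .085
```

```text
38.15 [ 0.4687 -0.1508  0.0142] 0.9978793450516485 [ 0.3555  0.3174 -0.5672] [-0.3618  0.1115  2.1535 -0.      0.8752 -2.1649]
(16277, array([ 0.4614, -0.1488]), 0.0494, np.float32(0.08551286))
```

View pics/w21.png

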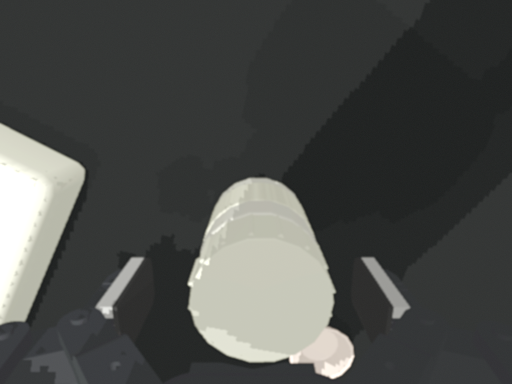

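Emit:
{"fn": "play_rows", "kwargs": {"motion": [[[-0.005, 0.007, -0.008], [0, 0, 0]], [[-0.005, 0.007, -0.008], [0, 0, 0]], [[-0.005, 0.007, -0.008], [0, 0, 0]]]}}

```text
time: 38.58
tool_pos: [0.466, -0.1477, 0.0105]
tcp_rot: [-1.091, -1.378, 1.378]
wrist_force: [0.3, -0.0, 0.7]
width: 1.0
```

Emit:
{"fn": "play_rows", "kwargs": {"motion": [[[0, 0, 0], [0, 0, 0]], [[0, 0, 0], [0, 0, 0]], [[0, 0, 0], [0, 0, 0]], [[0, 0, 0], [0, 0, 0]], [[0, 0, 0], [0, 0, 0]], [[0, 0, 0], [0, 0, 0]], [[0, 0, 0], [0, 0, 0]]], "gripper": 1, "squeeze": 40}}

```text
time: 39.45
tool_pos: [0.4664, -0.148, 0.0107]
tcp_rot: [-1.091, -1.379, 1.378]
wrist_force: [-0.3, -1.3, 4.1]
width: 0.615
```

Emit:
{"fn": "play_rows", "kwargs": {"motion": [[[0, 0, 0.02], [0, 0, 0]], [[0, 0, 0.06], [0, 0, 0]], [[0, 0, 0.15], [0, 0, 0]], [[0, 0, 0.27], [0, 0, 0]], [[0, 0, 0.36], [0, 0, 0]], [[0, 0, 0.4], [0, 0, 0]], [[0, 0, 0.4], [0, 0, 0]]]}}

```text
time: 40.33
tool_pos: [0.4665, -0.1479, 0.1713]
tcp_rot: [-1.092, -1.379, 1.378]
wrist_force: [0.4, -0.0, -2.0]
width: 0.612
```

Emit:
{"fn": "play_rows", "kwargs": {"motion": [[[0, 0.05, 0], [0, 0, 0]], [[0.01, 0.14, 0], [0, 0, 0]], [[0.02, 0.26, 0], [0, 0, 0]], [[0.03, 0.38, 0], [0, 0, 0]], [[0.04, 0.5, 0], [0, 0, 0]], [[0.05, 0.62, 0], [0, 0, 0]], [[0.06, 0.74, 0], [0, 0, 0]], [[0.07, 0.84, 0], [0, 0, 0]], [[0.07, 0.9, 0], [0, 0, 0]], [[0.07, 0.9, 0], [0, 0, 0]]]}}

```text
time: 41.58
tool_pos: [0.4921, 0.2132, 0.1675]
tcp_rot: [-1.086, -1.376, 1.383]
wrist_force: [0.6, -0.7, -1.1]
width: 0.612
```

Emit:
{"fn": "play_rows", "kwargs": {"motion": [[[0.005, 0.05, 0], [0, 0, 0]], [[0.008, 0.13, 0], [0, 0, 0]], [[0.008, 0.19, 0], [0, 0, 0]], [[0.008, 0.21, 0], [0, 0, 0]], [[0.008, 0.21, 0], [0, 0, 0]], [[0.008, 0.21, 0], [0, 0, 0]]]}}

```text
time: 42.32
tool_pos: [0.497, 0.2954, 0.17]
tcp_rot: [-1.091, -1.377, 1.379]
wrist_force: [0.0, 0.0, -1.6]
width: 0.61
```

Run:
```python
from h import *
np.set_printoptions(precision=4,suppress=True)
s=bot.read_state();snap('wrist','w22.png');print(s['tool_pos'],s['width'],s['wrist_force'])
for n in ('scene','top'):
  im,d=snap(n,n+'22.png');W=cloud(n,d)
  print(n,[ (r['conf'],w(n,r['xyz'])) for r in cams.mark_of(n,'short_jar_1')])
```

```text
[0.497  0.2954 0.17  ] 0.6097922904405808 [ 0.035   0.0414 -1.6305]
scene [(0.79, array([0.36  , 0.0752, 0.0005])), (0.75, array([ 0.3774,  0.1898, -0.0011])), (0.65, array([0.4965, 0.2972, 0.1581])), (0.59, array([0.4763, 0.3939, 0.0036]))]
top [(0.96, array([0.4734, 0.3944, 0.0039])), (0.86, array([ 0.3574,  0.0789, -0.0027])), (0.63, array([ 0.3702,  0.1862, -0.0015])), (0.57, array([0.4994, 0.2904, 0.1608]))]
```

View pics/w22.png

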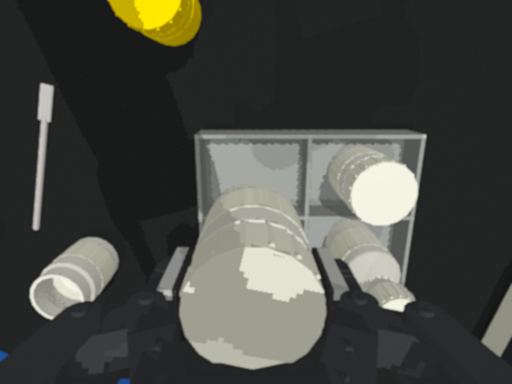

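Emit:
{"fn": "play_rows", "kwargs": {"motion": [[[0.002, 0.001, -0.05], [0, 0, 0]], [[0.002, 0.001, -0.12], [0, 0, 0]], [[0.002, 0.001, -0.2], [0, 0, 0]], [[0.002, 0.001, -0.27], [0, 0, 0]], [[0.002, 0.001, -0.32], [0, 0, 0]], [[0.002, 0.001, -0.35], [0, 0, 0]], [[0.002, 0.001, -0.367], [0, 0, 0]], [[0.002, 0.001, -0.367], [0, 0, 0]], [[0.002, 0.001, -0.367], [0, 0, 0]]]}}

```text
time: 43.7
tool_pos: [0.4988, 0.2972, 0.0245]
tcp_rot: [-1.091, -1.38, 1.377]
wrist_force: [-0.2, 0.3, -2.0]
width: 0.614
```

Emit:
{"fn": "play_rows", "kwargs": {"motion": [[[0, 0, -0.005], [0, 0, 0]], [[0, 0, -0.01], [0, 0, 0]], [[0, 0, -0.016], [0, 0, 0]], [[0, 0, -0.016], [0, 0, 0]]]}}

```text
time: 44.2
tool_pos: [0.4976, 0.2965, 0.0167]
tcp_rot: [-1.09, -1.378, 1.379]
wrist_force: [0.8, 0.0, -2.4]
width: 0.613
```

Emit:
{"fn": "play_rows", "kwargs": {"motion": [[[0, 0, -0.003], [0, 0, 0]], [[0, 0, -0.006], [0, 0, 0]], [[0, 0, -0.008], [0, 0, 0]], [[0, 0, -0.008], [0, 0, 0]]]}}

```text
time: 44.7
tool_pos: [0.4982, 0.2968, 0.0157]
tcp_rot: [-1.09, -1.378, 1.378]
wrist_force: [-3.5, -2.2, 9.7]
width: 0.609
```

Emit:
{"fn": "play_rows", "kwargs": {"motion": [[[0, 0, 0.004], [0, 0, 0]], [[0, 0, 0.004], [0, 0, 0]], [[0, 0, 0.004], [0, 0, 0]], [[0, 0, 0.004], [0, 0, 0]], [[0, 0, 0.004], [0, 0, 0]], [[0, 0, 0.004], [0, 0, 0]]], "gripper": 0.1}}

```text
time: 45.45
tool_pos: [0.4979, 0.2967, 0.0154]
tcp_rot: [-1.09, -1.378, 1.378]
wrist_force: [0.1, 0.2, -0.6]
width: 0.899
```

Emit:
{"fn": "play_rows", "kwargs": {"motion": [[[0, 0, 0.03], [0, 0, 0]], [[0, 0, 0.1], [0, 0, 0]], [[0, 0, 0.2], [0, 0, 0]], [[0, 0, 0.3], [0, 0, 0]], [[0, 0, 0.4], [0, 0, 0]], [[0, -0.1, 0.5], [0, 0, 0]], [[-0.05, -0.25, 0.5], [0, 0, 0]], [[-0.05, -0.4, 0.5], [0, 0, 0]], [[-0.05, -0.5, 0.5], [0, 0, 0]], [[-0.05, -0.5, 0.5], [0, 0, 0]]]}}

```text
time: 46.7
tool_pos: [0.478, 0.0944, 0.2166]
tcp_rot: [-1.094, -1.376, 1.375]
wrist_force: [-0.7, 0.3, 0.8]
width: 0.904
```

```bash
python3 chk.py 23
python3 - <<'E'
from h import *
for l in ('wash_bottle','open_jar'):
  for n in ('scene','top'): print(n,[ (round(r['conf'],2),w(n,r['xyz']).round(3)) for r in cams.mark_of(n,l)])
E
```

```text
46.7 [0.478  0.0944 0.2166] 0.904374239302673 [-0.7298  0.2711  0.7706]
scene BL (91, array([0.5507, 0.4153]), 0.0177, np.float32(0.13925214)) [0.0399 0.0525]
scene BR (103, array([0.5789, 0.313 ]), 0.0176, np.float32(0.13899338)) [ 0.0438 -0.0535]
scene FL (220, array([0.4754, 0.3967]), 0.0287, np.float32(0.088929296)) [-0.0377  0.0518]
scene FR (239, array([0.4995, 0.298 ]), 0.0293, np.float32(0.088833965)) [-0.037  -0.0498]
scene open (107, array([0.6405, 0.1458]), 0.0261, np.float32(0.075764686)) 
top BL (177, array([0.5503, 0.4148]), 0.0164, np.float32(0.13826877)) [0.0394 0.0522]
top FL (436, array([0.4739, 0.3972]), 0.0274, np.float32(0.088380046)) [-0.0391  0.0526]
scene [(0.83, array([ 0.646,  0.011, -0.   ]))]
top [(0.58, array([0.649, 0.007, 0.003]))]
scene [(0.71, array([ 0.639,  0.148, -0.002]))]
top []
```

View pics/s23.png

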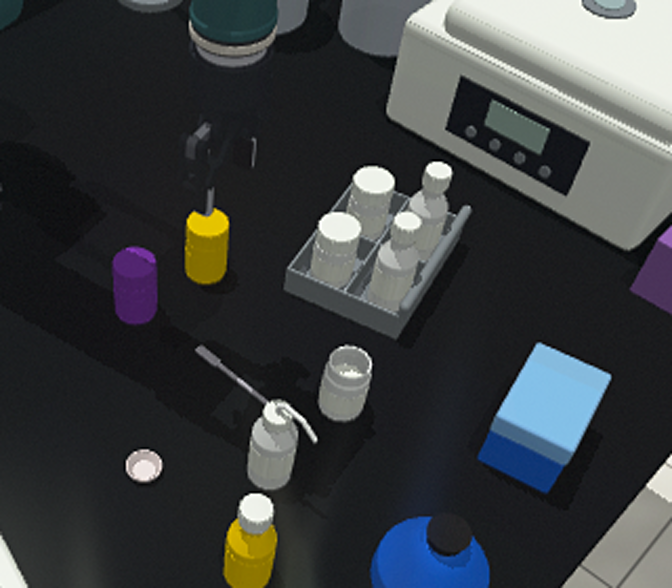

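View pics/top23.png

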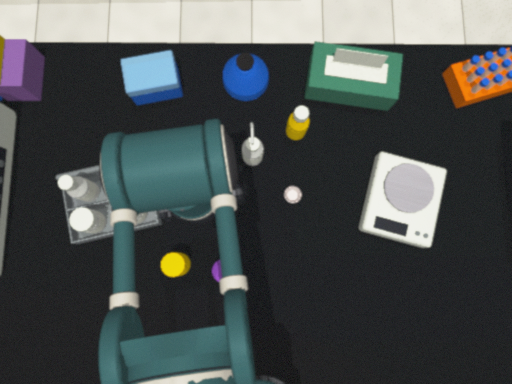

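All four stand upright in their compartments, the look-alikes are in place and the arm is clear, so I'm handing in.

```bash
python3 -c "
from workcell import bot
print(bot.finish_job())"
```

```text
the job is handed in; nothing more can be done
None
```

All four items are in the caddy and the job is handed in at about 47 s. Both tall bottles went into the back row first, then the two white jars into the front row. I lowered each one until the wrist force showed it on the floor before letting go.

**Last checks:**
- **Placing:** in the caddy frame the caps sit at about (40, 52), (44, -53), (-38, 52) and (-37, -50) mm. Cap heights match items standing upright on the floor. The arm hid the two right-hand items from the top camera, so those two rest on the scene camera alone.
- **Look-alikes:** the wash bottle and the lidless jar read within about 6 mm of where they started, which is within the measuring noise. The top camera network did not find the lidless jar in the last picture because the arm was in the way. The yellow and purple look-alikes were not touched.

**What went wrong or disagreed:**
- **First grasp:** the first attempt on a bottle failed. The fingers shut on top of the cap and tilted the bottle about 8 degrees. It stood back up in the same place.
- **Fingertip position:** the wrist depth image showed the fingertips about 40 to 45 mm behind the reported TCP (57 mm when open), not at it as described. I lowered every later grasp to allow for this, and those all held.

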